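# Charge the thrust bearing with loose balls

### The arm

A 7-joint arm with a two-finger parallel gripper is mounted at the origin on the work surface. World frame = base frame: x ahead of the robot, y to its left, z up, the work surface at z = 0. Lengths are in m, angles in rad, forces in N, time in s.
With the tool pointing down it reaches from about 0.375 to 0.925 m from the base axis. Payload 3.1 kg.
Tool frame: the origin (TCP) lies on the mounting face of the last link; the fingertips stand 173 mm ahead of it and the grasp point (between the pads) lies 155 mm ahead of it; z points along the fingers, y is the line along which they close (so a half turn about z gives the same grasp; the last joint's range is limited). The gripper opens to 85 mm and grips with 20 to 120 N. Pads are 22 mm wide; open, the fingers measure 114 mm over their backs; the gripper's body (76 mm by 85 mm) begins 54 mm behind the grasp point. The pads swing forward as they close: fully open they stand 13 mm farther back than shut.
Start: joints at [-1.294, 0.383, 0.044, 1.598, -0.018, 1.161, -0.05], TCP at [0.238, 0.605, 0.405] pointing down, gripper open.
Joint ranges: [-2.61, 2.61], [-0.41, 2.15], [-1.48, 1.57], [0, 2.5], [-1.57, 4.71], [0.05, 1.97], [-2.85, 2.85]. Speed limits (rad/s): [2.79, 2.79, 3.14, 3.14, 3.14, 3.14, 3.14].

### API

Orientations are given as [roll, pitch, yaw] about the fixed x, y, z axes, in that order (R = Rz(yaw) Ry(pitch) Rx(roll)).
In Python, from bench import arm gives the robot as it stands.
- The arm moves only by the shell command python3 -m crank 'ROWS' [FORCE]. ROWS is JSON, one flat list of numbers, 7 for each row, row after row: the finger opening in m, from 0 to 0.0854, then the shift along the tool's x, y, z in m, then the turn, a rotation vector about the tool's x, y, z in rad. In form: [jaw, x, y, z, wx, wy, wz, jaw, x, y, z, wx, wy, wz, ...]. A call has 1 to 20 rows; each row shifts and turns the commanded pose from where the row before left it, along the tool's axes as they then stand; what a row does not reach is not made up. A row lasts 1/12 s, in which the tool goes at most 41.7 mm and 7.16 degrees, less where a joint would pass 70% of its speed; a pose out of reach is approached as far as the arm can. A call is refused whole if a number of a shift passes 0.0417 or a number of a turn 0.125, either way. A call with a gripper value outside its range is refused whole. The fingers move at their own pace and stop on an object; FORCE is the grip in N (left out, the last holds). Time passes only in rows, so rows that do not move let the fingers close. It gives the time, the measured TCP pose, the force, the opening and the grip force at its end, in the units of the state.
- arm.observe(): the state, without advancing time (a new reading comes with each control period).
- arm.grab_frame(name): name is "scene" or "side" or "wrist"; returns a dict with "color" (400x640x3 uint8, red, green, blue), "fx", "fy", "cx", "cy" (pixels), "distortion" ([k1, k2, p1, p2, k3] as OpenCV has them; the pictures are not rectified), "R" (3x3) and "t" (3): a world point X has camera coordinates R X + t; the wrist camera has in their place "mount" (4x4, takes a point from camera to tool coordinates, whose origin is the TCP and whose axes are the flange's). Camera axes: x right, y down, z forward; pixel columns grow to the right and rows downward; lengths in m; the calibration is good to about 2 mm. A picture is of the moment at which its call begins: read the wrist's pose just before it. There is no depth.
- arm.job_done(): hands the job in; it is judged then, once.
The state is a dict: "t": time; "qpos": joint angles; "qvel": joint speeds; "joint_torque": joint torques, N m; "position": TCP position; "orientation": TCP orientation; "wrist_force": force on the tool from outside, world axes, zero at the start; "torque": the same for the moment, N m; "gripper_width": finger opening in m; "grasp_force": force on a finger pad.
Only numpy, scipy, OpenCV 4.12 (cv2) and the standard library are available. Lean on these libraries where they do the work, as an engineer would, in place of code of your own. Each camera call takes 0.05 s, during which the arm holds its last target. There are 200 camera calls.

### The job

Six loose bearing balls stand in the little spouted pan under the low bench shelf. Bring the pan out without spilling, rest the underside of its spout lightly on the rim of the round bearing housing before you tip it, so that no ball can drop from a height and bounce out, and let all six run into the groove round the pivot. Then leave the empty pan standing flat on the bench clear of the housing; do not shove the housing about or disturb the other things.

Things in the scene. Friction and masses are not known exactly. Their poses are not given: they have to be found in the camera images.
- pan: open sheet-steel scoop pan, 2 mm sheet, 0.13-0.2 kg plus balls. Origin: underside of its flat floor; z up, spout to +x. Floor x -42..+28 mm; beside it two parallel upright side walls, 56 mm over the outsides, 40 mm high; back wall at x -44. Ahead of x +28 the floor rises at 25 degrees as a spout. Starts flat on the bench, back to the robot, rear 16 to 24 mm of its floor in front of the shelf edge
- pan_lip (a point): middle of the edge of the pan's spout (the lip), 73 mm ahead of the pan's origin and 22 mm above it, same axes; the spout has low cheeks, 34 mm apart inside at the lip, 52 mm at the floor. Balls stay in while the pan is within about 15 degrees of level; nose-down about 45 degrees empties it
- housing: loose steel bearing cup, 0.9-1.4 kg. Origin: centre of its underside, z up. 130 mm outside diameter, rim 36 mm high, wall 7 mm thick; inside it a groove with a flat floor 10 mm above the bench and 20 mm wide, round a hub: 76 mm diameter up to 34 mm height, a cone to 24 mm diameter at 53 mm, then a pivot up to 69 mm
- shelf: low fixed shelf on steel end legs, stock on top, open front and back. Origin: on the bench under the middle of its front edge; the board runs 130 mm along its +x and 200 mm to either side (y), underside 160 mm and top 180 mm above the bench, stock to 75 mm above that. An upright gripper over the pan would strike the board: come in leaning, from the front
- ball0: steel bearing ball, 16 mm diameter, about 17 g, loose in the pan at the start; rolls and rebounds freely. Origin at its centre
- ball1: steel bearing ball, 16 mm diameter, about 17 g, loose in the pan at the start; rolls and rebounds freely. Origin at its centre
- ball2: steel bearing ball, 16 mm diameter, about 17 g, loose in the pan at the start; rolls and rebounds freely. Origin at its centre
- ball3: steel bearing ball, 16 mm diameter, about 17 g, loose in the pan at the start; rolls and rebounds freely. Origin at its centre
- ball4: steel bearing ball, 16 mm diameter, about 17 g, loose in the pan at the start; rolls and rebounds freely. Origin at its centre
- ball5: steel bearing ball, 16 mm diameter, about 17 g, loose in the pan at the start; rolls and rebounds freely. Origin at its centre
- collar: plain flat steel ring, 90 mm outside, 52 mm bore, 16 mm thick, open right through, lying beyond the housing; a bystander. Origin at the centre of its underside
- hammer: hand hammer, 260 mm long, lying on the bench; a bystander. Origin under its middle, handle to its -x
- spanner: open-ended spanner, 190 mm long, lying in front of the robot; a bystander. Origin under its middle
- tin: round closed tin, 60 mm across, 82 mm high, standing under the shelf to one side of the pan; a bystander. Origin at the centre of its underside
- block: wooden block 70 x 50 x 45 mm high, standing under the shelf on the other side of the pan; a bystander. Origin at the centre of its underside
- oilcan: dark round oil can, 68 mm across, 95 mm high, with a thin brass spout leaning out along its +x to 53 mm from its axis and 153 mm high; a bystander. Origin at the centre of its underside

How it is judged:
On the way, in this order (a step that is already met when the one before it is completed fails the run):
1. the pan is out from under the shelf board's shadow and off the bench with all six balls in it (height (world z) of pan above 0.012 m and x of pan in the frame of shelf below -0.07 m and x of ball0 in the frame of pan between -0.045 and 0.075 m and z of ball0 in the frame of pan between 0.004 and 0.045 m and y of ball0 in the frame of pan between -0.03 and 0.03 m and x of ball1 in the frame of pan between -0.045 and 0.075 m and z of ball1 in the frame of pan between 0.004 and 0.045 m and y of ball1 in the frame of pan between -0.03 and 0.03 m and x of ball2 in the frame of pan between -0.045 and 0.075 m and z of ball2 in the frame of pan between 0.004 and 0.045 m and y of ball2 in the frame of pan between -0.03 and 0.03 m and x of ball3 in the frame of pan between -0.045 and 0.075 m and z of ball3 in the frame of pan between 0.004 and 0.045 m and y of ball3 in the frame of pan between -0.03 and 0.03 m and x of ball4 in the frame of pan between -0.045 and 0.075 m and z of ball4 in the frame of pan between 0.004 and 0.045 m and y of ball4 in the frame of pan between -0.03 and 0.03 m and x of ball5 in the frame of pan between -0.045 and 0.075 m and z of ball5 in the frame of pan between 0.004 and 0.045 m and y of ball5 in the frame of pan between -0.03 and 0.03 m), for 0.1 s.
2. the pan's spout rests on the housing's rim with all six balls still in the pan (contact force between pan and housing above 0.3 N and horizontal distance between pan_lip and housing below 0.068 m and height (world z) of pan_lip above 0.033 m and x of ball0 in the frame of pan between -0.045 and 0.075 m and z of ball0 in the frame of pan between 0.004 and 0.045 m and y of ball0 in the frame of pan between -0.03 and 0.03 m and x of ball1 in the frame of pan between -0.045 and 0.075 m and z of ball1 in the frame of pan between 0.004 and 0.045 m and y of ball1 in the frame of pan between -0.03 and 0.03 m and x of ball2 in the frame of pan between -0.045 and 0.075 m and z of ball2 in the frame of pan between 0.004 and 0.045 m and y of ball2 in the frame of pan between -0.03 and 0.03 m and x of ball3 in the frame of pan between -0.045 and 0.075 m and z of ball3 in the frame of pan between 0.004 and 0.045 m and y of ball3 in the frame of pan between -0.03 and 0.03 m and x of ball4 in the frame of pan between -0.045 and 0.075 m and z of ball4 in the frame of pan between 0.004 and 0.045 m and y of ball4 in the frame of pan between -0.03 and 0.03 m and x of ball5 in the frame of pan between -0.045 and 0.075 m and z of ball5 in the frame of pan between 0.004 and 0.045 m and y of ball5 in the frame of pan between -0.03 and 0.03 m), for 0.1 s.
3. all six balls lie in the housing's groove (horizontal distance between ball0 and housing between 0.04 and 0.056 m and z of each of ball0, ball1, ball2, ball3, ball4, ball5 in the frame of housing below 0.036 m and horizontal distance between ball1 and housing between 0.04 and 0.056 m and horizontal distance between ball2 and housing between 0.04 and 0.056 m and horizontal distance between ball3 and housing between 0.04 and 0.056 m and horizontal distance between ball4 and housing between 0.04 and 0.056 m and horizontal distance between ball5 and housing between 0.04 and 0.056 m), for 0.3 s.
At the end, for the whole second after the job is handed in: All six balls lie at rest in the housing's groove (centres 40 to 56 mm from the axis of the housing and below its rim, which is 36 mm high); the pan stands flat on the bench (within about 5 degrees and 6 mm), let go, still and not touching the housing, which stands flat (all of step 3 and linear speed of each of ball0, ball1, ball2, ball3, ball4, ball5 below 0.05 m/s and height (world z) of pan between -0.004 and 0.006 m and angle between pan's own z axis and vertical below 0.08 rad and linear speed of pan below 0.02 m/s and contact force between pan and housing below 0.05 N and contact force between pan and the fingers below 0.05 N and angle between housing's own z axis and vertical below 0.05 rad).
It fails at once if a ball came over the lip with its centre more than 75 mm above the bench, that is, its underside more than 30 mm above the housing's rim ((x of ball0 in the frame of pan above 0.08 m and height (world z) of ball0 above 0.075 m) or (x of ball1 in the frame of pan above 0.08 m and height (world z) of ball1 above 0.075 m) or (x of ball2 in the frame of pan above 0.08 m and height (world z) of ball2 above 0.075 m) or (x of ball3 in the frame of pan above 0.08 m and height (world z) of ball3 above 0.075 m) or (x of ball4 in the frame of pan above 0.08 m and height (world z) of ball4 above 0.075 m) or (x of ball5 in the frame of pan above 0.08 m and height (world z) of ball5 above 0.075 m)).
It fails at once if the housing was shoved more than 25 mm, or tilted more than 10 degrees (distance of housing from where it was at the start of the episode above 0.025 m or angle between housing's own z axis and vertical above 0.17 rad).
It fails at once if the pan was pressed on the housing with more than 25 N (contact force between pan and housing above 25 N).
It fails at once if a bystander was moved more than 30 mm (distance of any of collar, hammer, spanner, tin, block, oilcan from where it was at the start of the episode above 0.03 m).
It also fails if it takes over 72 s, if anything falls off the work surface, if the arm or the gripper's body presses on something with over 40 N, if the wrist force passes 120 N, or if a joint passes its speed limit or range.

## Working session

There is one attempt and no reset: what is moved stays moved. The work goes in short steps, Python scripts to look and compute and a shell command to move; the robot and the scene stay as the last step left them, time stands still between calls to the robot, and variables do not carry over. Pictures are saved under pics/ and viewed, at most 10 in all, crops included, and the job is handed in when it is done.

```bash
ls; mkdir -p pics; python3 - <<'E'
from bench import arm
import cv2
print(arm.observe())
for n in("scene","side"):
    f=arm.grab_frame(n); cv2.imwrite(f"pics/{n}0.png",f["color"][...,::-1])
    print(n,{k:v for k,v in f.items() if k!="color"})
f=arm.grab_frame("wrist");print(f["mount"],f["fx"],f["distortion"])
E
```

```text
pics
{'t': 0.0, 'qpos': array([-1.29378106,  0.38386078,  0.04381123,  1.59958714, -0.01792035,
        1.16119669, -0.04991589]), 'qvel': array([-0.00097709, -0.00096032, -0.00142697,  0.00250815,  0.00104484,
       -0.00013882,  0.00248498]), 'joint_torque': array([ 1.10048577e-04, -4.33453488e+01,  1.02480669e+00, -2.49515676e+01,
        1.06419672e-02,  1.14776674e-02, -3.93658567e-06]), 'position': array([0.23775439, 0.60443076, 0.40326344]), 'orientation': array([-3.13893531e+00,  1.16852847e-04,  2.76685415e+00]), 'wrist_force': array([ 0.84763611, -0.29191785, -0.04078472]), 'torque': array([-0.04936981,  0.03373445,  0.00015491]), 'grasp_force': 0.0, 'gripper_width': 0.0855323763125133}
scene {'fx': 365.6150001742001, 'fy': 365.6150001742001, 'cx': 316.20745593511134, 'cy': 204.13622245262835, 'distortion': array([-0.04028592,  0.        ,  0.        ,  0.        ,  0.        ]), 'R': array([[ 0.89277479, -0.45046722, -0.00569666],
       [-0.37872623, -0.74362444, -0.55098923],
       [ 0.24396642,  0.49406677, -0.83449291]]), 't': array([-0.47693745,  0.23819893,  1.25116651])}
side {'fx': 387.4185451489205, 'fy': 387.4185451489205, 'cx': 316.20634406217664, 'cy': 195.60187150860904, 'distortion': array([-0.03452304,  0.        ,  0.        ,  0.        ,  0.        ]), 'R': array([[ 0.649332  , -0.76046575, -0.00773321],
       [-0.55283801, -0.46501519, -0.69147018],
       [ 0.52224333,  0.45326893, -0.72236361]]), 't': array([-0.37891367,  0.35246982,  0.92534416])}
[[-8.04646443e-04 -9.49182207e-01 -3.14726055e-01  8.08192436e-02]
 [ 9.99999568e-01 -9.10440502e-04  1.89141728e-04  8.11631562e-04]
 [-4.66069311e-04 -3.14725767e-01  9.49182530e-01  2.98782398e-02]
 [ 0.00000000e+00  0.00000000e+00  0.00000000e+00  1.00000000e+00]] 319.93476684333945 [-0.02283894  0.          0.          0.          0.        ]
```

View pics/scene0.png

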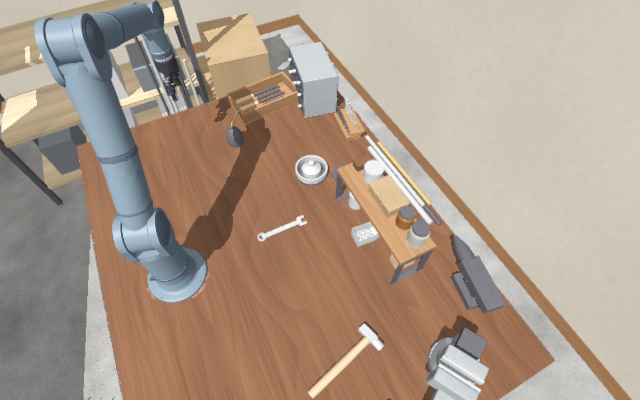

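View pics/side0.png

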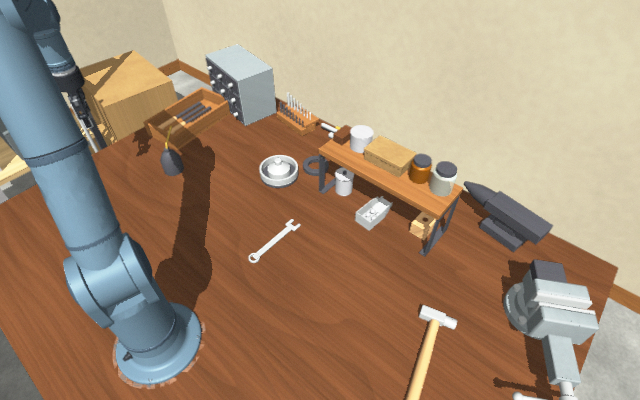

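The scene view shows the housing at (311,169), pan at (365,234), shelf front edge from (338,168) to (392,262). The side view shows the housing at (279,171), pan at (374,211), tin at (344,182), block at (424,225) and oilcan at (170,160). I'll enlarge both around the pan and housing.

```bash
python3 - <<'E'
import cv2,numpy as np
a=cv2.imread("pics/side0.png")[140:260,250:410]; b=cv2.imread("pics/scene0.png")[145:295,285:435]
a=cv2.resize(a,None,fx=5,fy=5,interpolation=cv2.INTER_CUBIC)
b=cv2.resize(b,None,fx=4,fy=4,interpolation=cv2.INTER_CUBIC)
for im,s,x0,y0 in((a,5,250,140),(b,4,285,145)):
    for u in range(0,im.shape[1],20*s): cv2.putText(im,str(x0+u//s),(u,10),0,.4,(0,255,255),1); cv2.line(im,(u,0),(u,im.shape[0]),(0,255,255),1)
    for v in range(0,im.shape[0],20*s): cv2.putText(im,str(y0+v//s),(0,v+10),0,.4,(0,255,255),1); cv2.line(im,(0,v),(im.shape[1],v),(0,255,255),1)
cv2.imwrite("pics/a.png",a);cv2.imwrite("pics/b.png",b)
E
```

```text
(no output)
```

View pics/a.png

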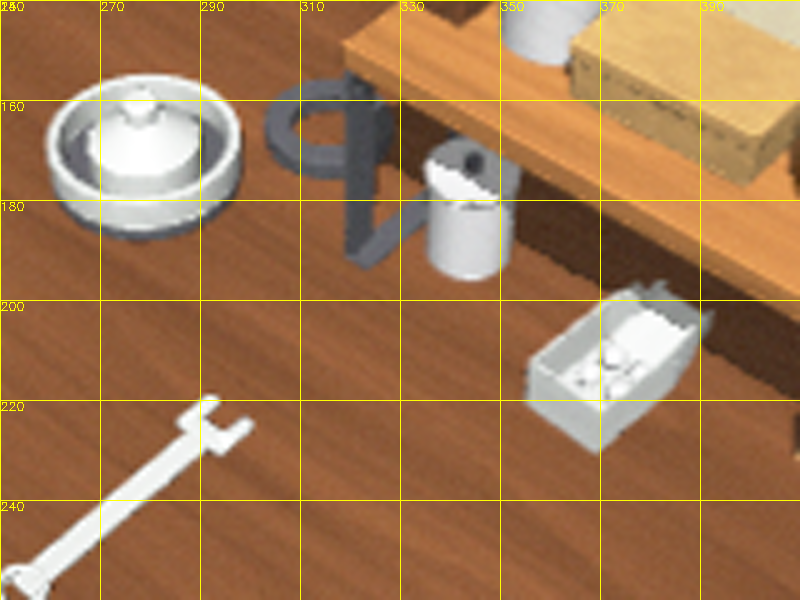

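View pics/b.png

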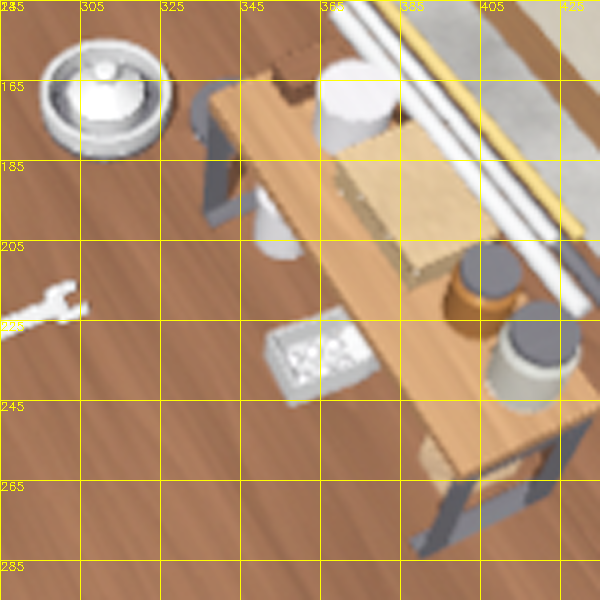

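```bash
cat > h.py <<'E'
import numpy as np,cv2,json
from scipy.optimize import least_squares
from scipy.spatial.transform import Rotation as Ro
from bench import arm
def proj(f,P):
    return cv2.projectPoints(np.asarray(P,float).reshape(-1,3),cv2.Rodrigues(f["R"])[0],f["t"],np.array([[f["fx"],0,f["cx"]],[0,f["fy"],f["cy"]],[0,0,1]]),f["distortion"])[0][:,0]
def place(P,x): # x,y,yaw
    return np.asarray(P,float)@Ro.from_euler('z',x[2]).as_matrix().T+[x[0],x[1],0]
E
python3 - <<'E'
from h import *
S=arm.grab_frame("side");C=arm.grab_frame("scene")
a=lambda U,V:((U+.5)/5-.5+250,(V+.5)/5-.5+140)
b=lambda U,V:((U+.5)/4-.5+285,(V+.5)/4-.5+145)
obs=[(S,(-.044,.028,.04),a(530,362)),(S,(-.044,-.028,0),a(597,453)),(S,(-.044,.028,0),a(527,400)),(C,(-.044,.028,.04),b(266,352)),(C,(-.044,-.028,0),b(292,405)),(S,(.073,-.019,.022),a(712,318)),(S,(-.044,-.028,.04),a(600,412))]
r=lambda x:np.concatenate([(proj(f,place([p],x))[0]-q) for f,p,q in obs])
s=least_squares(r,[.6,0,0]);print("pan",s.x,np.degrees(s.x[2]));print(r(s.x).reshape(-1,2).round(1))
ang=np.linspace(0,2*np.pi,181);K=lambda x,R,z:np.c_[x[0]+R*np.cos(ang),x[1]+R*np.sin(ang),0*ang+z]
def hr(x):
    p=proj(S,K(x,.065,.036));q=proj(C,K(x,.065,.036));w=proj(C,K(x,.065,0))
    return [p[:,0].min()-a(48,0)[0],p[:,0].max()-a(241,0)[0],p[:,1].min()-a(0,74)[1],q[:,0].min()-b(40,0)[0],q[:,0].max()-b(172,0)[0],q[:,1].min()-b(0,38)[1],w[:,1].max()-b(0,159)[1]]
h=least_squares(hr,[.5,.2]);print("housing",h.x,np.round(h.fun,1))
def ray(f,uv,z):
    g=lambda x:proj(f,[[x[0],x[1],z]])[0]-uv
    return least_squares(g,[.6,.1]).x.round(3)
print("shelf L",ray(C,b(208,97),.18),ray(S,a(345,42),.18),"R",ray(C,b(462,475),.16))
print("leg foot L",ray(S,a(352,262),0),ray(C,b(210,228),0))
print("tin bottom near",ray(S,a(468,280),0),"block near",ray(C,b(440,488),0))
print("oilcan bottom",ray(S,(172,175),0),"collar",ray(S,a(328,135),.016))
print("spanner",ray(S,a(250,426),0),ray(S,a(30,580),0))
print("hammer",ray(S,(437,318),0.02),ray(S,(415,400),0.02))
# shelf frame yaw from pan offset later
E
```

```text
pan [ 0.65091769 -0.16453123 -0.06377234] -3.6538857032300367
[[ 0.2  0.5]
 [ 0.2  0.9]
 [-0.1  1.6]
 [ 0.7 -4.6]
 [ 0.2  0.2]
 [-0.7  0.5]
 [ 0.9  0.5]]
housing [0.6078227  0.18800032] [-0.3 -0.2  0.1  0.5  0.  -0.2  0.3]
shelf L [0.63  0.031] [0.637 0.035] R [ 0.635 -0.361]
leg foot L [0.635 0.028] [0.631 0.012]
tin bottom near [ 0.671 -0.04 ] block near [ 0.679 -0.316]
oilcan bottom [0.369 0.472] collar [0.706 0.109]
spanner [ 0.489 -0.014] [0.325 0.005]
hammer [ 0.476 -0.481] [ 0.278 -0.537]
```

```bash
cat >> h.py <<'E'
LAM=np.radians(50)
def Rt(psi,dn=LAM):
    d=np.array([np.cos(psi),np.sin(psi),0]);y=np.array([-np.sin(psi),np.cos(psi),0]);z=d*np.cos(dn)-np.array([0,0,np.sin(dn)])
    return np.c_[np.cross(y,z),y,z]
def Rn(o): return Ro.from_euler('xyz',o["orientation"]).as_matrix()
def delta(p,R):
    o=arm.observe();R0=Rn(o)
    print("t",round(o["t"],2),"pos",o["position"].round(4),"F",o["wrist_force"].round(2),"w",round(o["gripper_width"],4))
    print("turn",Ro.from_matrix(R0.T@R).as_rotvec().round(4),"shift(target axes)",(R.T@(p-o["position"])).round(4),"shift(now axes)",(R0.T@(p-o["position"])).round(4))
E
python3 - <<'E'
from h import *
S=arm.grab_frame("side");C=arm.grab_frame("scene")
a=lambda U,V:((U+.5)/5-.5+250,(V+.5)/5-.5+140)
b=lambda U,V:((U+.5)/4-.5+285,(V+.5)/4-.5+145)
obs=[(S,(-.044,.028,.04),a(530,362)),(S,(-.044,-.028,0),a(597,453)),(S,(-.044,.028,0),a(527,402)),(C,(-.044,-.028,0),b(292,405)),(S,(.073,-.019,.022),a(712,318)),(S,(-.044,-.028,.04),a(600,410)),(C,(.073,-.019,.022),b(378,365)),(S,(.028,.028,.04),a(635,287))]
r=lambda x:np.concatenate([(proj(f,place([p],x))[0]-q) for f,p,q in obs])
s=least_squares(r,[.6,0,0],loss="soft_l1");print("pan",s.x,np.degrees(s.x[2]));print(r(s.x).reshape(-1,2).round(1))
psi=s.x[2];d=np.array([np.cos(psi),np.sin(psi),0]);R=Rt(psi)
g=np.array([*s.x[:2],.03])-.015*d
tgt=g-.155*R[:,2]; print("grasp",g,"tcp",tgt)
delta(tgt-.12*R[:,2],R)
E
```

```text
pan [ 0.6530536  -0.16436275 -0.12106558] -6.936546742387083
[[ 0.3 -0.6]
 [-0.4  0.3]
 [-0.   0. ]
 [ 0.  -0.5]
 [ 0.5  1. ]
 [ 0.3  0.3]
 [ 7.9 -5.4]
 [-4.6  2.4]]
grasp [ 0.63816339 -0.1625512   0.03      ] tcp [ 0.53926057 -0.15051863  0.14873689]
t 0.35 pos [0.2379 0.6048 0.4043] F [0.59 0.18 1.11] w 0.0856
turn [-0.0891 -0.6944 -0.2431] shift(target axes) [-0.1348 -0.7134  0.3267] shift(now axes) [-0.4822 -0.6118  0.164 ]
```

```bash
python3 -m crank '[0.085,0,0,0,-0.011,-0.087,-0.03,0.085,0,0,0,-0.011,-0.087,-0.03,0.085,0,0,0,-0.011,-0.087,-0.03,0.085,0,0,0,-0.011,-0.087,-0.03,0.085,0,0,0,-0.011,-0.087,-0.03,0.085,0,0,0,-0.011,-0.087,-0.03,0.085,0,0,0,-0.011,-0.087,-0.03,0.085,0,0,0,-0.011,-0.087,-0.03]' 40
python3 -m crank '[0.085,-0.003,-0.018,0.008,0,0,0,0.085,-0.006,-0.034,0.0155,0,0,0,0.085,-0.006,-0.034,0.0155,0,0,0,0.085,-0.006,-0.034,0.0155,0,0,0,0.085,-0.006,-0.034,0.0155,0,0,0,0.085,-0.006,-0.034,0.0155,0,0,0,0.085,-0.006,-0.034,0.0155,0,0,0,0.085,-0.006,-0.034,0.0155,0,0,0,0.085,-0.006,-0.034,0.0155,0,0,0,0.085,-0.006,-0.034,0.0155,0,0,0,0.085,-0.006,-0.034,0.0155,0,0,0,0.085,-0.006,-0.034,0.0155,0,0,0,0.085,-0.006,-0.034,0.0155,0,0,0,0.085,-0.006,-0.034,0.0155,0,0,0,0.085,-0.006,-0.034,0.0155,0,0,0,0.085,-0.006,-0.034,0.0155,0,0,0,0.085,-0.006,-0.034,0.0155,0,0,0,0.085,-0.006,-0.034,0.0155,0,0,0,0.085,-0.006,-0.034,0.0155,0,0,0,0.085,-0.006,-0.034,0.0155,0,0,0]'
python3 - <<'E'
from h import *
psi=-.1;d=np.array([np.cos(psi),np.sin(psi),0]);R=Rt(psi)
delta(np.array([.539,-.15,.149])-.12*R[:,2],R)
print(arm.observe()["qpos"].round(2))
o=arm.observe();f=arm.grab_frame("wrist");c=f["color"][...,::-1].copy()
np.savez("w1.npz",p=o["position"],R=Rn(o),M=f["mount"],i=[f["fx"],f["fy"],f["cx"],f["cy"]],D=f["distortion"])
cv2.imwrite("pics/w1.png",c)
E
```

```text
t: 1.02
position: [0.2376, 0.6051, 0.4049]
orientation: [3.141, 0.704, 3.019]
wrist_force: [0.1, 0.4, -0.0]
gripper_width: 0.0847
grasp_force: 0.0
t: 2.68
position: [0.421, -0.015, 0.2684]
orientation: [3.139, 0.719, 3.01]
wrist_force: [0.2, 1.0, 1.0]
gripper_width: 0.0848
grasp_force: 0.0
t 2.68 pos [ 0.421  -0.015   0.2684] F [0.16 0.97 1.  ] w 0.0848
turn [-0.0181  0.0213 -0.0239] shift(target axes) [-0.0235 -0.1225  0.0555] shift(now axes) [-0.0252 -0.1209  0.0583]
[-0.45  0.04  0.34  2.48  2.05  0.17 -0.68]
```

View pics/w1.png

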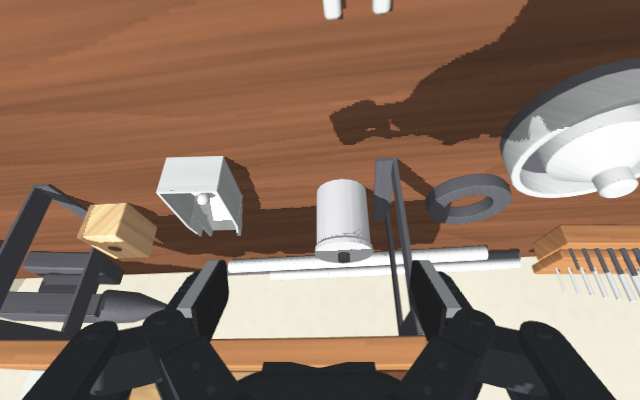

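Wrist view (upside down): pan back wall base (166,157)–(223,157), top (157,191)–(213,196); tin at (343,215), block at (118,228), housing upper right. Joint 4 is near its limit here, so I'll use a steeper tool (60° below horizontal).

```bash
python3 - <<'E'
from h import *
import cv2
im=cv2.imread("pics/w1.png")[140:250,140:260]
cv2.imwrite("pics/w1c.png",cv2.resize(im,None,fx=5,fy=5,interpolation=cv2.INTER_CUBIC))
E
```

```text
(no output)
```

View pics/w1c.png

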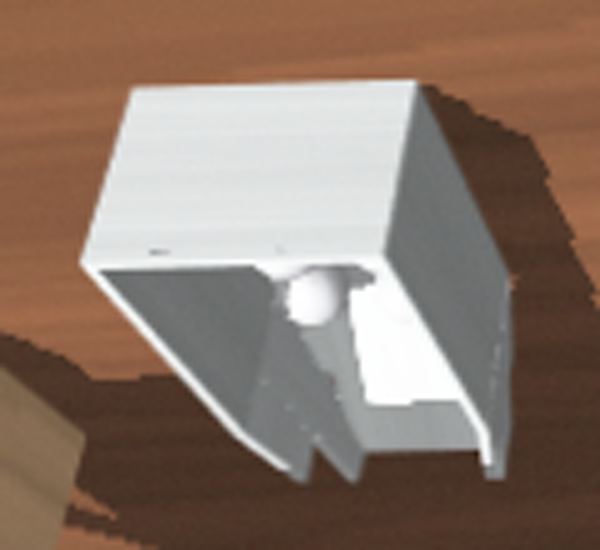

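Crop: back-wall bottom corners (131,88), (416,81); top corners (82,262), (385,257); left wall front base (510,275).

```bash
python3 - <<'E'
from h import *
w=np.load("w1.npz");M=w["M"];i=w["i"]
Rc=(w["R"]@M[:3,:3]).T; tc=-Rc@(w["R"]@M[:3,3]+w["p"])
W=dict(R=Rc,t=tc,fx=i[0],fy=i[1],cx=i[2],cy=i[3],distortion=w["D"])
k=lambda U,V:((U+.5)/5-.5+140,(V+.5)/5-.5+140)
S=arm.grab_frame("side")
a=lambda U,V:((U+.5)/5-.5+250,(V+.5)/5-.5+140)
B=-.044
o1=[(W,(B,-.028,0),k(131,88)),(W,(B,.028,0),k(416,81)),(W,(B,-.028,.04),k(82,262)),(W,(B,.028,.04),k(385,257)),(W,(.028,.028,0),k(510,275))]
o2=[(S,(B,.028,.04),a(530,362)),(S,(B,-.028,0),a(597,453)),(S,(B,.028,0),a(527,402)),(S,(B,-.028,.04),a(600,410))]
for obs in(o1,o1+o2):
    r=lambda x:np.concatenate([(proj(f,place([p],x))[0]-q) for f,p,q in obs])
    s=least_squares(r,[.6,0,0],loss="soft_l1");print("pan",s.x,np.degrees(s.x[2]));print(r(s.x).round(1))
x=s.x;psi=x[2];d=np.array([np.cos(psi),np.sin(psi),0]);R=Rt(psi,np.radians(60))
g=np.array([*x[:2],.029])-.015*d;tgt=g-.155*R[:,2];print(tgt,g)
delta(tgt-.11*R[:,2],R)
E
```

```text
pan [ 0.65294418 -0.16384205 -0.09252682] -5.301396209722957
[ 0.6  0.1  0.1 -0.1 -0.1  0.2 -0.3 -0.2 -0.4 -0.2]
pan [ 0.65289554 -0.16377186 -0.09282556] -5.318512883223831
[ 0.7  0.1  0.2 -0.1 -0.   0.2 -0.2 -0.2 -0.3 -0.2  0.2 -0.3 -0.1  0.3
 -0.1  0.3  0.6  0.3]
[ 0.56079377 -0.15519782  0.16323394] [ 0.63796012 -0.16238147  0.029     ]
t 2.78 pos [ 0.4214 -0.0147  0.2686] F [ 0.15 -0.53  0.22] w 0.0848
turn [-0.0214  0.1965 -0.0302] shift(target axes) [-0.0788 -0.1269  0.0571] shift(now axes) [-0.0696 -0.1233  0.0745]
```

```bash
python3 -m crank '[0.085,0,0,0,-0.007,0.065,-0.01,0.085,0,0,0,-0.007,0.066,-0.01,0.085,0,0,0,-0.007,0.066,-0.01,0.085,-0.01,-0.016,0.007,0,0,0,0.085,-0.014,-0.022,0.01,0,0,0,0.085,-0.014,-0.022,0.01,0,0,0,0.085,-0.014,-0.022,0.01,0,0,0,0.085,-0.014,-0.022,0.01,0,0,0,0.085,-0.013,-0.023,0.01,0,0,0,0.085,0,0,0,0,0,0,0.085,0,0,0,0,0,0]'
python3 - <<'E'
from h import *
psi=-.0928;R=Rt(psi,np.radians(60));delta(np.array([.5608,-.1552,.1632]),R);print(arm.observe()["qpos"].round(2))
E
```

```text
t: 3.7
position: [0.4704, -0.101, 0.2686]
orientation: [-3.109, 0.647, 3.034]
wrist_force: [-0.5, 0.0, -0.5]
gripper_width: 0.0848
grasp_force: 0.0
t 3.7 pos [ 0.4704 -0.101   0.2686] F [-0.46  0.02 -0.46] w 0.0848
turn [-0.0407  0.1228 -0.0144] shift(target axes) [-0.0296 -0.0456  0.1387] shift(now axes) [-0.0129 -0.0395  0.1431]
[ 0.35  0.16 -0.24  2.31  1.21  0.07  0.39]
```

```bash
python3 -m crank '[0.085,-0.002,-0.007,0.011,0,0,0,0.085,-0.002,-0.007,0.011,0,0,0,0.085,-0.002,-0.007,0.011,0,0,0,0.085,-0.002,-0.007,0.011,0,0,0,0.085,-0.002,-0.007,0.011,0,0,0,0.085,-0.002,-0.005,0.011,0,0,0,0.085,0,0,0,-0.01,0.03,-0.004,0.085,0,0,0,-0.01,0.03,-0.004,0.085,0,0,0,-0.01,0.03,-0.004,0.085,0,0,0,-0.01,0.03,-0.003,0.085,0,0,0,0,0,0]'
python3 - <<'E'
from h import *
psi=-.0928;R=Rt(psi,np.radians(60));delta(np.array([.5608,-.1552,.1632]),R);print(arm.observe()["qpos"].round(2))
E
```

```text
t: 4.62
position: [0.5117, -0.141, 0.2257]
orientation: [-3.113, 0.585, 3.051]
wrist_force: [0.2, -0.1, 0.2]
gripper_width: 0.085
grasp_force: 0.0
t 4.62 pos [ 0.5117 -0.141   0.2257] F [ 0.21 -0.07  0.19] w 0.085
turn [-0.0269  0.0618  0.0013] shift(target axes) [-0.0122 -0.0096  0.0793] shift(now axes) [-0.0072 -0.0075  0.0801]
[ 0.6   0.36 -0.44  2.19  1.23  0.11  0.5 ]
```

```bash
python3 -m crank '[0.085,-0.003,-0.002,0.006,-0.006,0.014,0,0.085,-0.003,-0.002,0.006,-0.006,0.014,0,0.085,-0.003,-0.002,0.006,-0.006,0.014,0,0.085,-0.003,-0.002,0.006,-0.006,0.014,0,0.085,0,-0.002,0.006,-0.003,0.006,0,0.085,0,0,0,0,0,0,0.085,0,0,0,0,0,0]'
python3 - <<'E'
from h import *
psi=-.0928;R=Rt(psi,np.radians(60));delta(np.array([.5608,-.1552,.1632]),R);print(arm.observe()["qpos"].round(2))
E
```

```text
t: 5.2
position: [0.536, -0.1562, 0.2064]
orientation: [-3.14, 0.524, 3.048]
wrist_force: [-0.5, 0.0, -0.0]
gripper_width: 0.0851
grasp_force: 0.0
t 5.2 pos [ 0.536  -0.1562  0.2064] F [-0.47  0.04 -0.03] w 0.0851
turn [-0.0024 -0.     -0.0006] shift(target axes) [0.0003 0.0033 0.0497] shift(now axes) [0.0003 0.0034 0.0497]
[ 0.77  0.49 -0.62  2.1   1.06  0.21  0.76]
```

```bash
python3 -m crank '[0.085,0,0.0017,0.008,-0.001,0,0,0.085,0,0.0017,0.01,-0.001,0,0,0.085,0,0,0.01,0,0,0,0.085,0,0,0.01,0,0,0,0.085,0,0,0.007,0,0,0,0.085,0,0,0.0045,0,0,0,0.085,0,0,0,0,0,0,0.085,0,0,0,0,0,0]' 40
python3 - <<'E'
from h import *
psi=-.0928;R=Rt(psi,np.radians(60));delta(np.array([.5608,-.1552,.1632]),R);print(arm.observe()["qpos"].round(2))
E
```

```text
t: 5.87
position: [0.5609, -0.1555, 0.1642]
orientation: [-3.141, 0.524, 3.048]
wrist_force: [0.4, 0.4, 0.3]
gripper_width: 0.0851
grasp_force: 0.0
t 5.87 pos [ 0.5609 -0.1555  0.1642] F [0.37 0.43 0.32] w 0.0851
turn [-0.0005  0.0006 -0.0007] shift(target axes) [0.0007 0.0002 0.0008] shift(now axes) [0.0007 0.0002 0.0008]
[ 0.57  0.56 -0.4   2.06  1.26  0.12  0.53]
```

```bash
python3 -m crank '[0.06,0,0,0,0,0,0,0.058,0,0,0,0,0,0,0.056,0,0,0,0,0,0,0.054,0,0,0,0,0,0,0.052,0,0,0,0,0,0,0.05,0,0,0,0,0,0,0.045,0,0,0,0,0,0,0.045,0,0,0,0,0,0]' 50
python3 - <<'E'
from h import *
o=arm.observe();print(o["grasp_force"],o["gripper_width"],o["torque"])
f=arm.grab_frame("side");cv2.imwrite("pics/s1.png",cv2.resize(f["color"][140:280,230:430,::-1],None,fx=4,fy=4,interpolation=2))
E
```

```text
t: 6.53
position: [0.5612, -0.1561, 0.1649]
orientation: [3.14, 0.526, 3.046]
wrist_force: [-3.9, 0.5, 5.6]
gripper_width: 0.0553
grasp_force: 53.8
53.77228617668152 0.055276183972659654 [0.22408531 0.61462417 0.18968309]
```

View pics/s1.png

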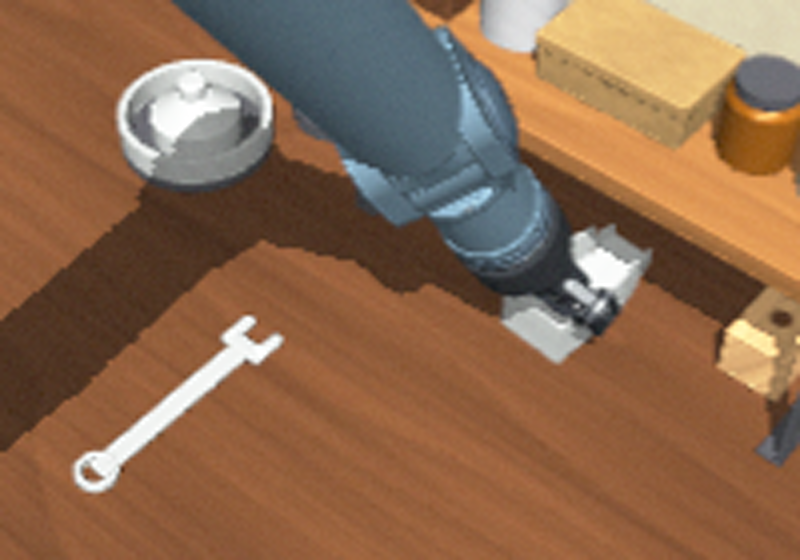

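Gripped at 55 mm. Lift 25 mm, then draw back 100 mm.

```bash
python3 -m crank '[0.045,-0.001,0,-0.0017,0,0,0,0.045,-0.002,0,-0.0034,0,0,0,0.045,-0.0025,0,-0.0043,0,0,0,0.045,-0.0025,0,-0.0043,0,0,0,0.045,-0.0025,0,-0.0043,0,0,0,0.045,-0.0015,0,-0.0026,0,0,0,0.045,-0.0005,0,-0.0009,0,0,0,0.045,0,0,0,0,0,0,0.045,0.0026,0,-0.0015,0,0,0,0.045,0.0043,0,-0.0025,0,0,0,0.045,0.006,0,-0.0035,0,0,0,0.045,0.0078,0,-0.0045,0,0,0,0.045,0.0087,0,-0.005,0,0,0,0.045,0.0087,0,-0.005,0,0,0,0.045,0.0087,0,-0.005,0,0,0,0.045,0.0087,0,-0.005,0,0,0,0.045,0.0087,0,-0.005,0,0,0,0.045,0.0078,0,-0.0045,0,0,0,0.045,0.006,0,-0.0035,0,0,0,0.045,0.0043,0,-0.0025,0,0,0]' 60
python3 - <<'E'
from h import *
psi=-.0928;R=Rt(psi,np.radians(60));delta(np.array([.461,-.147,.19]),R);print(arm.observe()["qpos"].round(2))
E
```

```text
t: 8.25
position: [0.4646, -0.1469, 0.1888]
orientation: [3.141, 0.523, 3.047]
wrist_force: [-0.0, 0.4, -3.2]
gripper_width: 0.0552
grasp_force: 63.6
t 8.25 pos [ 0.4646 -0.1469  0.1888] F [-0.02  0.37 -3.22] w 0.0552
turn [-0.0006 -0.0006 -0.0018] shift(target axes) [ 0.0025 -0.0004 -0.0028] shift(now axes) [ 0.0025 -0.0004 -0.0028]
[ 0.65  0.38 -0.44  2.27  1.55  0.07  0.23]
```

```bash
python3 -m crank '[0.045,0,-0.0015,0,-0.01,0,-0.0173,0.045,0,-0.0027,0,-0.0175,0,-0.0303,0.045,0,-0.0035,0,-0.0225,0,-0.039,0.045,0,-0.0035,0,-0.0225,0,-0.039,0.045,0,-0.0035,0,-0.0225,0,-0.039,0.045,0,-0.0035,0,-0.0225,0,-0.039,0.045,0,-0.0035,0,-0.0225,0,-0.039,0.045,0,-0.0035,0,-0.0225,0,-0.039,0.045,0,-0.0035,0,-0.0225,0,-0.039,0.045,0,-0.0035,0,-0.0225,0,-0.039]'
python3 - <<'E'
from h import *
def rep():
    o=arm.observe();R=Rn(o);print("psi",np.degrees(np.arctan2(R[1,2],R[0,2])),"down",np.degrees(np.arcsin(-R[2,2])),"yz",R[2,1],"grasp",o["position"]+.155*R[:,2],o["qpos"].round(2))
rep()
E
```

```text
t: 9.08
position: [0.4682, -0.1797, 0.1884]
orientation: [-3.14, 0.522, -2.821]
wrist_force: [0.2, 1.2, -3.7]
gripper_width: 0.0552
grasp_force: 63.8
psi 18.211172509557098 down 60.09088696720638 yz -0.0009917899818581016 grasp [ 0.54157949 -0.15554497  0.05403781] [ 1.37  0.74 -1.13  2.18  1.04  0.34  1.43]
```

```bash
python3 -m crank '[0.045,0,-0.0035,0,-0.0225,0,-0.039,0.045,0,-0.0035,0,-0.0225,0,-0.039,0.045,0,-0.0035,0,-0.0225,0,-0.039,0.045,0,-0.0035,0,-0.0225,0,-0.039,0.045,0,-0.0035,0,-0.0225,0,-0.039,0.045,0,-0.0035,0,-0.0225,0,-0.039,0.045,0,-0.0035,0,-0.0225,0,-0.039,0.045,0,-0.0035,0,-0.0225,0,-0.039,0.045,0,-0.0027,0,-0.0175,0,-0.0303,0.045,0,-0.0015,0,-0.01,0,-0.0173]'
cat >> h.py <<'E'
H=np.array([.6078,.188,0])
def rep():
    o=arm.observe();R=Rn(o);psi=np.arctan2(R[1,2],R[0,2])
    print("t",round(o["t"],2),"psi",np.degrees(psi).round(2),"down",np.degrees(np.arcsin(-R[2,2])).round(2),"roll",R[2,1].round(4),"grasp",(o["position"]+.155*R[:,2]).round(4),"F",o["wrist_force"].round(2),o["qpos"].round(2))
    return o,R,psi
E
python3 - <<'E'
from h import *
o,R,psi=rep()
f=arm.grab_frame("side");cv2.imwrite("pics/s2.png",f["color"][:,:,::-1])
for ps in (35,42,50):
    p=np.radians(ps);d=np.array([np.cos(p),np.sin(p),0]);Rg=Rt(p,np.radians(60))
    g=H-.085*d-(.088)*d+[0,0,.06]; print(ps,g)
    delta(g-.155*Rg[:,2],Rg)
E
```

```text
t: 9.92
position: [0.4842, -0.208, 0.1875]
orientation: [3.142, 0.521, -2.408]
wrist_force: [0.2, -0.2, -2.9]
gripper_width: 0.0553
grasp_force: 63.8
t 9.92 psi 42.03 down 60.15 roll 0.0 grasp [ 0.5415 -0.1563  0.0531] F [ 0.25 -0.2  -2.92] [ 1.51  1.06 -1.34  2.05  0.93  0.67  2.07]
35 [0.4660867  0.08877128 0.06      ]
t 9.97 pos [ 0.4844 -0.2082  0.1875] F [ 0.45 -0.41 -2.6 ] w 0.0549
turn [ 0.0611 -0.0022  0.1061] shift(target axes) [-0.0708  0.2537  0.0331] shift(now axes) [-0.0972  0.2423  0.0481]
42 [0.47923595 0.07224041 0.06      ]
t 9.97 pos [ 0.4844 -0.2082  0.1875] F [ 0.45 -0.41 -2.6 ] w 0.0549
turn [ 0.0001 -0.0022  0.0002] shift(target axes) [-0.0954  0.2118  0.0473] shift(now axes) [-0.0956  0.2118  0.0472]
50 [0.49659774 0.05547431 0.06      ]
t 9.97 pos [ 0.4844 -0.2082  0.1875] F [ 0.45 -0.41 -2.6 ] w 0.0549
turn [-0.0695 -0.0022 -0.1208] shift(target axes) [-0.1179  0.1601  0.0603] shift(now axes) [-0.0977  0.1769  0.0484]
```

View pics/s2.png

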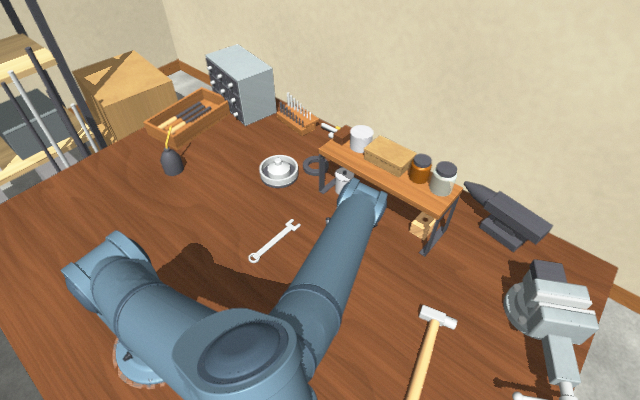

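Only the arm's upper links and the undisturbed housing (279,171) are visible; pan is hidden by the forearm. Continue towards the stand-off.

```bash
python3 -m crank '[0.045,-0.0012,0.0027,0.0006,0,0,0,0.045,-0.0024,0.0054,0.0012,0,0,0,0.045,-0.0036,0.008,0.0018,0,0,0,0.045,-0.0048,0.0107,0.0024,0,0,0,0.045,-0.0048,0.0107,0.0024,0,0,0,0.045,-0.0048,0.0107,0.0024,0,0,0,0.045,-0.0048,0.0107,0.0024,0,0,0,0.045,-0.0048,0.0107,0.0024,0,0,0,0.045,-0.0048,0.0107,0.0024,0,0,0]'
python3 -c "
from h import *
rep()"
```

```text
t: 10.72
position: [0.4598, -0.1186, 0.1913]
orientation: [-3.141, 0.523, -2.406]
wrist_force: [0.4, 0.6, -2.2]
gripper_width: 0.0552
grasp_force: 63.8
t 10.72 psi 42.1 down 60.02 roll -0.0003 grasp [ 0.5172 -0.0667  0.057 ] F [ 0.43  0.64 -2.24] [ 1.42  0.94 -1.33  2.19  0.98  0.54  1.84]
```

```bash
python3 -m crank '[0.045,-0.0024,0.0054,0.0012,-0.01,0,-0.0173,0.045,0,-0.002,0,-0.0175,0,-0.0303,0.045,0,-0.0035,0,-0.0225,0,-0.039,0.045,0,-0.0035,0,-0.0225,0,-0.039,0.045,0,-0.0035,0,-0.0225,0,-0.039,0.045,0,-0.0035,0,-0.0225,0,-0.039,0.045,0,-0.0027,0,-0.0175,0,-0.0303,0.045,0,-0.0015,0,-0.01,0,-0.0173]'
python3 - <<'E'
from h import *
o,R,psi=rep()
d=np.array([np.cos(psi),np.sin(psi),0]);Rg=Rt(psi,np.radians(60))
for s in(.1,.085):
    g=H-s*d-.088*d+[0,0,.06]; print(g); delta(g-.155*Rg[:,2],Rg)
E
```

```text
t: 11.38
position: [0.4749, -0.1278, 0.1914]
orientation: [-3.141, 0.524, -2.116]
wrist_force: [0.7, -0.1, -2.6]
gripper_width: 0.0553
grasp_force: 63.8
t 11.38 psi 58.65 down 59.96 roll -0.0009 grasp [ 0.5152 -0.0615  0.0572] F [ 0.66 -0.08 -2.56] [ 1.43  1.11 -1.4   2.11  0.91  0.75  2.21]
[0.5099936 0.027445  0.06     ]
t 11.38 pos [ 0.4749 -0.1278  0.1914] F [ 0.66 -0.08 -2.56] w 0.0553
turn [-0.      0.0007  0.0018] shift(target axes) [-0.0649  0.0507  0.0342] shift(now axes) [-0.065   0.0506  0.0343]
[0.5177973  0.04025524 0.06      ]
t 11.38 pos [ 0.4749 -0.1278  0.1914] F [ 0.66 -0.08 -2.56] w 0.0553
turn [-0.      0.0007  0.0018] shift(target axes) [-0.0779  0.0507  0.0417] shift(now axes) [-0.078   0.0506  0.0418]
```

```bash
python3 -m crank '[0.045,-0.0023,0.0015,0.0012,0,0,0,0.045,-0.0046,0.003,0.0025,0,0,0,0.045,-0.0068,0.0045,0.0037,0,0,0,0.045,-0.0076,0.005,0.0041,0,0,0,0.045,-0.0076,0.005,0.0041,0,0,0,0.045,-0.0076,0.005,0.0041,0,0,0,0.045,-0.0076,0.005,0.0041,0,0,0,0.045,-0.0076,0.005,0.0041,0,0,0,0.045,-0.0076,0.005,0.0041,0,0,0,0.045,-0.0076,0.005,0.0041,0,0,0,0.045,-0.0061,0.004,0.0033,0,0,0,0.045,-0.0038,0.0025,0.002,0,0,0,0.045,0,0,0,0,0,0,0.045,0,0,0,0,0,0]'
python3 - <<'E'
from h import *
o,R,psi=rep()
ims=[]
for n,(u0,v0) in (("side",(230,110)),("scene",(260,110))):
    f=arm.grab_frame(n); ims.append(cv2.resize(np.ascontiguousarray(f["color"][v0:v0+120,u0:u0+100,::-1]),None,fx=4,fy=4,interpolation=2))
cv2.imwrite("pics/s3.png",np.hstack(ims))
E
```

```text
t: 12.55
position: [0.4769, -0.0266, 0.1941]
orientation: [-3.14, 0.524, -2.116]
wrist_force: [0.6, 0.3, -2.2]
gripper_width: 0.0552
grasp_force: 63.8
t 12.55 psi 58.61 down 60.0 roll -0.001 grasp [0.5172 0.0396 0.0598] F [ 0.58  0.28 -2.19] [ 1.24  1.   -1.37  2.17  0.96  0.61  1.96]
```

View pics/s3.png

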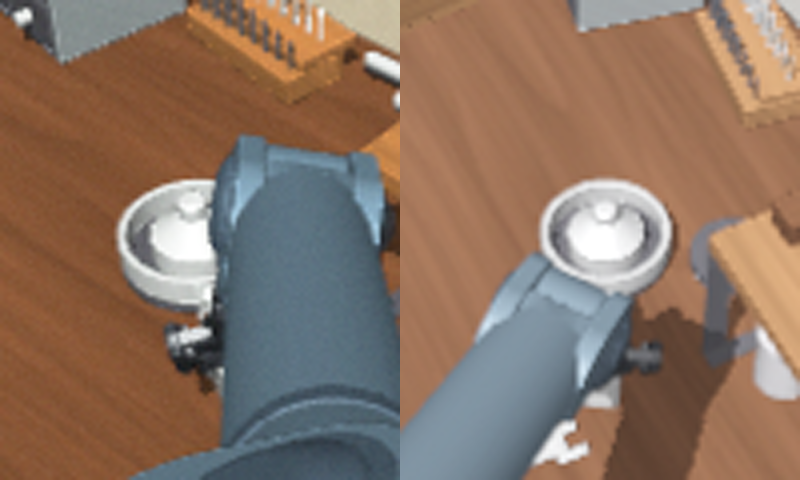

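The picture shows the forearm hiding the pan; housing, collar, tin and spanner are all undisturbed. From the grasp-time poses I'll compute the lip's place in tool axes.

```bash
cat >> h.py <<'E'
_Rg=Ro.from_euler('xyz',[3.14,.526,3.046]).as_matrix();_pg=np.array([.5612,-.1561,.1649])
LIP=_Rg.T@(place([[.073,0,.022]],[.6529,-.1638,-.0928])[0]-_pg)
def lip():
    o,R,psi=rep();l=o["position"]+R@LIP;d=np.array([np.cos(psi),np.sin(psi),0]);e=np.array([-d[1],d[0],0]);v=l-H
    print("lip",l.round(4),"along",(v@d).round(4),"side",(v@e).round(4),"dist",np.hypot(*v[:2]).round(4))
    return o,R,psi
E
python3 -c "
from h import *
print('LIP',LIP);lip()"
```

```text
LIP [-0.07096256  0.00096274  0.20643582]
t 12.65 psi 58.51 down 59.99 roll -0.0007 grasp [0.5177 0.0386 0.0597] F [-1.44 -0.09 -2.37] [ 1.24  1.   -1.37  2.17  0.96  0.61  1.96]
lip [0.5623 0.1135 0.0507] along -0.0873 side -0.0001 dist 0.0873
```

```bash
python3 -m crank '[0.045,-0.0026,0,0.0015,0,0,0,0.045,-0.0043,0,0.0025,0,0,0,0.045,-0.0061,0,0.0035,0,0,0,0.045,-0.0061,0,0.0035,0,0,0,0.045,-0.0052,0,0.003,0,0,0,0.045,-0.0026,0,0.0015,0,0,0,0.045,0.0005,0,0.0009,0,0,0,0.045,0.001,0,0.0017,0,0,0,0.045,0.0005,0,0.0009,0,0,0,0.045,0,0,0,0,0,0,0.045,0,0,0,0,0,0]'
python3 -c "
from h import *
lip()
print(np.mean([arm.observe()['wrist_force'] for _ in range(3)],0))"
```

```text
t: 13.57
position: [0.493, -0.0008, 0.1898]
orientation: [-3.141, 0.524, -2.119]
wrist_force: [-0.1, -0.2, -1.8]
gripper_width: 0.055
grasp_force: 63.7
t 13.57 psi 58.58 down 59.99 roll -0.0003 grasp [0.5334 0.0654 0.0556] F [-0.1  -0.22 -1.84] [ 1.15  0.99 -1.34  2.15  0.98  0.58  1.89]
lip [0.578  0.1403 0.0466] along -0.0562 side 0.0005 dist 0.0562
[-0.10381917 -0.21712797 -1.83685016]
```

```bash
python3 -m crank '[0.045,0.0005,0,0.0009,0,0,0,0.045,0.0005,0,0.0009,0,0,0]' | grep -E "pos|force"; python3 -m crank '[0.045,0.0003,0,0.0004,0,0,0,0.045,0,0,0,0,0,0]'| grep -E "pos|force"; python3 -m crank '[0.045,0.0003,0,0.0004,0,0,0,0.045,0,0,0,0,0,0]'| grep -E "pos|force";  python3 -m crank '[0.045,0.0003,0,0.0004,0,0,0,0.045,0,0,0,0,0,0]'| grep -E "pos|force"
```

```text
position: [0.4932, -0.0007, 0.188]
wrist_force: [0.6, 0.2, -2.7]
grasp_force: 63.7
position: [0.4931, -0.0006, 0.1874]
wrist_force: [-0.8, 0.1, -2.3]
grasp_force: 63.7
position: [0.4932, -0.0006, 0.187]
wrist_force: [-0.8, -0.6, -3.2]
grasp_force: 63.7
position: [0.4932, -0.0006, 0.1867]
wrist_force: [-0.5, 0.4, -1.7]
grasp_force: 63.7
```

```bash
python3 -m crank '[0.045,0.0003,0,0.0004,0,0,0,0.045,0,0,0,0,0,0]' | grep -E "pos|force"; python3 -m crank '[0.045,0.0003,0,0.0004,0,0,0,0.045,0,0,0,0,0,0]'| grep -E "pos|force"
```

```text
position: [0.4932, -0.0005, 0.1863]
wrist_force: [-1.6, -1.4, 0.2]
grasp_force: 63.9
position: [0.4932, -0.0006, 0.186]
wrist_force: [-2.8, -1.7, 2.5]
grasp_force: 64.2
```

Contact of about 5 N at the expected height. Hold briefly, raise 2 mm, and start tipping slowly about the lip.

```bash
python3 -m crank '[0.045,0,0,0,0,0,0,0.045,0,0,0,0,0,0,0.045,-0.0005,0,-0.0009,0,0,0,0.045,-0.0005,0,-0.0009,0,0,0,0.045,-0.0025,0,-0.0008,0,0.0121,0,0.045,-0.0025,0,-0.0008,0,0.0121,0,0.045,-0.0025,0,-0.0008,0,0.0121,0,0.045,-0.0025,0,-0.0008,0,0.0121,0,0.045,-0.0025,0,-0.0008,0,0.0121,0,0.045,-0.0025,0,-0.0008,0,0.0121,0,0.045,-0.0025,0,-0.0008,0,0.0121,0,0.045,-0.0025,0,-0.0008,0,0.0121,0,0.045,-0.0025,0,-0.0008,0,0.0121,0,0.045,-0.0025,0,-0.0008,0,0.0121,0,0.045,0,0,0,0,0,0,0.045,0,0,0,0,0,0,0.045,0,0,0,0,0,0,0.045,0,0,0,0,0,0]'
python3 -c "
from h import *
lip()"
```

```text
t: 16.07
position: [0.5026, 0.015, 0.2058]
orientation: [-3.141, 0.403, -2.118]
wrist_force: [0.5, 0.2, -2.0]
gripper_width: 0.0553
grasp_force: 63.6
t 16.07 psi 58.58 down 66.91 roll -0.0003 grasp [0.5343 0.0669 0.0632] F [ 0.47  0.15 -2.04] [ 1.07  0.92 -1.33  2.11  0.95  0.69  1.84]
lip [0.578  0.1403 0.0438] along -0.0562 side 0.0006 dist 0.0562
```

```bash
python3 -m crank '[0.045,-0.0025,0,-0.0008,0,0.0121,0,0.045,-0.0025,0,-0.0008,0,0.0121,0,0.045,-0.0025,0,-0.0008,0,0.0121,0,0.045,-0.0025,0,-0.0008,0,0.0121,0,0.045,-0.0025,0,-0.0008,0,0.0121,0,0.045,-0.0025,0,-0.0008,0,0.0121,0,0.045,-0.0025,0,-0.0008,0,0.0121,0,0.045,-0.0025,0,-0.0008,0,0.0121,0,0.045,-0.0025,0,-0.0008,0,0.0121,0,0.045,-0.0025,0,-0.0008,0,0.0121,0,0.045,-0.0025,0,-0.0008,0,0.0121,0,0.045,-0.0025,0,-0.0008,0,0.0121,0,0.045,-0.0025,0,-0.0008,0,0.0121,0,0.045,-0.0025,0,-0.0008,0,0.0121,0,0.045,-0.0025,0,-0.0008,0,0.0121,0,0.045,0,0,0,0,0,0,0.045,0,0,0,0,0,0,0.045,0,0,0,0,0,0]'
python3 - <<'E'
from h import *
lip()
for n in("side","scene"):
    cv2.imwrite(f"pics/p1{n}.png",arm.grab_frame(n)["color"][...,::-1])
E
```

```text
t: 17.57
position: [0.5192, 0.0423, 0.229]
orientation: [-3.141, 0.222, -2.118]
wrist_force: [-0.1, -0.3, -2.4]
gripper_width: 0.055
grasp_force: 63.7
t 17.57 psi 58.49 down 77.31 roll -0.0006 grasp [0.537  0.0713 0.0778] F [-0.1  -0.34 -2.36] [ 0.93  0.85 -1.31  2.04  0.91  0.87  1.77]
lip [0.5782 0.1406 0.0432] along -0.0559 side 0.0005 dist 0.0559
```

```bash
python3 -m crank '[0.045,-0.0025,0,-0.0008,0,0.0121,0,0.045,-0.0025,0,-0.0008,0,0.0121,0,0.045,-0.0025,0,-0.0008,0,0.0121,0,0.045,-0.0025,0,-0.0008,0,0.0121,0,0.045,-0.0025,0,-0.0008,0,0.0121,0,0.045,-0.0025,0,-0.0008,0,0.0121,0,0.045,-0.0025,0,-0.0008,0,0.0121,0,0.045,-0.0025,0,-0.0008,0,0.0121,0,0.045,-0.0025,0,-0.0008,0,0.0121,0,0.045,-0.0025,0,-0.0008,0,0.0121,0,0.045,-0.0025,0,-0.0008,0,0.0121,0,0.045,0,0,0,0,0,0,0.045,-0.0025,0,-0.0008,0,0.0121,0,0.045,-0.0025,0,-0.0008,0,0.0121,0,0.045,-0.0025,0,-0.0008,0,0.0121,0,0.045,-0.0025,0,-0.0008,0,0.0121,0,0.045,-0.0025,0,-0.0008,0,0.0121,0,0.045,0,0,0,0,0,0,0.045,0,0,0,0,0,0,0.045,0,0,0,0,0,0]'
python3 - <<'E'
from h import *
lip()
a0=cv2.imread("pics/p1scene.png").astype(int)
f=arm.grab_frame("scene")["color"][...,::-1];cv2.imwrite("pics/p2scene.png",f)
cv2.imwrite("pics/p2side.png",arm.grab_frame("side")["color"][...,::-1])
print("scene diff at groove",(np.abs(a0-f).max(2)>40)[150:190,290:330].sum())
E
```

```text
t: 19.33
position: [0.539, 0.0748, 0.247]
orientation: [-3.141, 0.028, -2.118]
wrist_force: [-0.5, 0.2, -2.3]
gripper_width: 0.055
grasp_force: 63.7
t 19.33 psi 57.33 down 88.4 roll -0.0006 grasp [0.5413 0.0784 0.0921] F [-0.46  0.2  -2.3 ] [ 0.77  0.81 -1.26  1.94  0.88  1.07  1.72]
lip [0.5782 0.1407 0.0426] along -0.0558 side -0.0006 dist 0.0558
scene diff at groove 761
```

```bash
python3 -m crank '[0.045,-0.0025,0,-0.0009,0,0.0121,0,0.045,-0.0025,0,-0.0009,0,0.0121,0,0.045,-0.0025,0,-0.0009,0,0.0121,0,0.045,-0.0025,0,-0.0009,0,0.0121,0,0.045,-0.0025,0,-0.0009,0,0.0121,0,0.045,-0.0025,0,-0.0009,0,0.0121,0,0.045,-0.0025,0,-0.0009,0,0.0121,0,0.045,-0.0025,0,-0.0009,0,0.0121,0,0.045,-0.0025,0,-0.0009,0,0.0121,0,0.045,-0.0025,0,-0.0009,0,0.0121,0,0.045,0,0,0,0,0,0,0.045,-0.0025,0,-0.0009,0,0.0121,0,0.045,-0.0025,0,-0.0009,0,0.0121,0,0.045,-0.0025,0,-0.0009,0,0.0121,0,0.045,-0.0025,0,-0.0009,0,0.0121,0,0.045,-0.0025,0,-0.0009,0,0.0121,0,0.045,-0.0025,0,-0.0009,0,0.0121,0,0.045,-0.0025,0,-0.0009,0,0.0121,0,0.045,0,0,0,0,0,0,0.045,0,0,0,0,0,0]'
python3 - <<'E'
from h import *
lip()
cv2.imwrite("pics/p3scene.png",arm.grab_frame("scene")["color"][...,::-1])
E
```

```text
t: 21.1
position: [0.5617, 0.1122, 0.2595]
orientation: [-3.141, -0.177, -2.118]
wrist_force: [0.5, 0.7, -1.2]
gripper_width: 0.0551
grasp_force: 63.8
t 21.1 psi -121.1 down 79.84 roll -0.0008 grasp [0.5475 0.0888 0.1069] F [ 0.49  0.75 -1.16] [ 0.57  0.81 -1.18  1.81  0.86  1.3   1.68]
lip [0.5784 0.1412 0.0437] along 0.0553 side -0.001 dist 0.0553
```

```bash
python3 -m crank '[0.045,-0.0025,0,-0.0009,0,0.0121,0,0.045,-0.0025,0,-0.0009,0,0.0121,0,0.045,-0.0025,0,-0.0009,0,0.0121,0,0.045,-0.0025,0,-0.0009,0,0.0121,0,0.045,-0.0025,0,-0.0009,0,0.0121,0,0.045,-0.0025,0,-0.0009,0,0.0121,0,0.045,0,0,0,0,0,0,0.045,0,0,0,0,0,0,0.045,0,0,0,0,0,0,0.045,0,0,0,0,0,0,0.045,0,0,0,0,0,0,0.045,0,0,0,0,0,0]'
python3 - <<'E'
from h import *
lip()
print(np.mean([arm.observe()['wrist_force'] for _ in range(3)],0))
ims=[]
for n,(u0,v0) in (("side",(225,120)),("scene",(260,120))):
    f=arm.grab_frame(n)["color"][...,::-1]; cv2.imwrite(f"pics/p4{n}.png",f)
    ims.append(cv2.resize(np.ascontiguousarray(f[v0:v0+110,u0:u0+100]),None,fx=4,fy=4,interpolation=2))
cv2.imwrite("pics/s4.png",np.hstack(ims))
E
```

```text
t: 22.15
position: [0.5698, 0.1251, 0.2615]
orientation: [-3.141, -0.25, -2.119]
wrist_force: [-0.6, -0.5, -1.4]
gripper_width: 0.055
grasp_force: 63.8
t 22.15 psi -121.22 down 75.66 roll -0.0007 grasp [0.5499 0.0922 0.1114] F [-0.59 -0.51 -1.41] [ 0.51  0.82 -1.15  1.77  0.86  1.38  1.67]
lip [0.5783 0.1405 0.044 ] along 0.0559 side -0.0006 dist 0.0559
[-0.5855088  -0.50569369 -1.41035634]
```

```bash
python3 -m crank '[0.045,-0.0025,0,-0.0009,0,0.0121,0,0.045,-0.0025,0,-0.0009,0,0.0121,0,0.045,-0.0025,0,-0.0009,0,0.0121,0,0.045,-0.0025,0,-0.0009,0,0.0121,0,0.045,-0.0025,0,-0.0009,0,0.0121,0,0.045,-0.0025,0,-0.0009,0,0.0121,0,0.045,0,0,0,0,0,0,0.045,0,0,0,0,0,0,0.045,0,0,0,0,0,0,0.045,0,0,0,0,0,0,0.045,0,0,0,0,0,0,0.045,0,0,0,0,0,0]'
python3 - <<'E'
from h import *
lip()
ims=[]
for n,(u0,v0,w) in (("side",(225,120,75)),("scene",(275,130,75))):
    f=arm.grab_frame(n)["color"][...,::-1]; cv2.imwrite(f"pics/p5{n}.png",f)
    ims.append(cv2.resize(np.ascontiguousarray(f[v0:v0+75,u0:u0+75]),(300,300),interpolation=2))
f=arm.grab_frame("wrist")["color"][...,::-1]
w=cv2.resize(np.ascontiguousarray(f),(480,300))
top=np.hstack(ims); top=np.hstack([top,np.zeros((300,200,3),np.uint8)]); bot=np.hstack([w,np.zeros((300,320,3),np.uint8)])
cv2.imwrite("pics/s5.png",np.vstack([top,bot]))
E
```

```text
t: 23.25
position: [0.5781, 0.1386, 0.2626]
orientation: [-3.141, -0.323, -2.119]
wrist_force: [-0.5, 0.1, -1.5]
gripper_width: 0.055
grasp_force: 63.8
t 23.25 psi -121.26 down 71.5 roll -0.0007 grasp [0.5526 0.0966 0.1156] F [-0.46  0.14 -1.49] [ 0.44  0.83 -1.12  1.72  0.85  1.46  1.66]
lip [0.5783 0.1406 0.0443] along 0.0558 side -0.0006 dist 0.0559
```

View pics/s5.png

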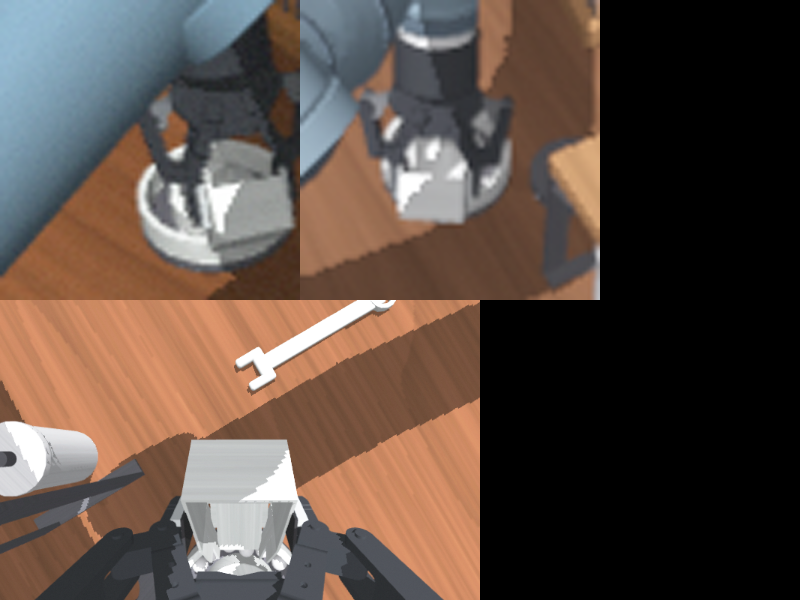

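Wrist view (bottom): pan floor looks empty at (235,525), mouth over the groove; no stray balls on the bench. Lift slowly, still tilted, to free any ball at the mouth.

```bash
python3 -m crank '[0.045,0.0003,0,-0.001,0,0,0,0.045,0.0003,0,-0.001,0,0,0,0.045,0.0003,0,-0.001,0,0,0,0.045,0,0,0,0,0,0,0.045,0,0,0,0,0,0,0.045,0.0003,0,-0.001,0,0,0,0.045,0.0003,0,-0.001,0,0,0,0.045,0.0003,0,-0.001,0,0,0,0.045,0.0003,0,-0.001,0,0,0,0.045,0.0003,0,-0.001,0,0,0,0.045,0.0006,0,-0.0019,0,0,0,0.045,0.0006,0,-0.0019,0,0,0,0.045,0.0006,0,-0.0019,0,0,0,0.045,0.0006,0,-0.0019,0,0,0,0.045,0,0,0,0,0,0]'
python3 - <<'E'
from h import *
o,R,psi=lip()
p=np.radians(58.5);d=np.array([np.cos(p),np.sin(p),0])
print("up",R.T@[0,0,1],"back",R.T@-d)
E
```

```text
t: 24.65
position: [0.5784, 0.1393, 0.2795]
orientation: [-3.14, -0.322, -2.119]
wrist_force: [0.3, 0.4, -1.9]
gripper_width: 0.0551
grasp_force: 63.8
t 24.65 psi -121.15 down 71.55 roll -0.0013 grasp [0.5531 0.0974 0.1325] F [ 0.34  0.44 -1.94] [ 0.45  0.81 -1.13  1.71  0.84  1.48  1.67]
lip [0.5789 0.1414 0.0613] along 0.0548 side -0.0006 dist 0.0548
up [ 0.3164812  -0.00127371 -0.94859793] back [0.94859711 0.00230561 0.31647783]
```

```bash
python3 -m crank '[0.045,0.0013,0,-0.0038,0,0,0,0.045,0.0013,0,-0.0038,0,0,0,0.045,0.005,0,0,0,0,0,0.045,0.0095,0,0.0032,0,0,0,0.045,0.0095,0,0.0032,0,0,0,0.045,0.0142,0,0.0047,0,0,0,0.045,0.0142,0,0.0047,0,0,0,0.045,0.0142,0,0.0047,0,0,0,0.045,0.0142,0,0.0047,0,0,0,0.045,0.0142,0,0.0047,0,0,0,0.045,0.0095,0,0.0032,0,0,0,0.045,0.005,0,0.0016,0,0,0,0.045,0,0,0,0,0,0]'
python3 - <<'E'
from h import *
o,R,psi=lip()
C=arm.grab_frame("scene");S=arm.grab_frame("side")
th=np.linspace(0,2*np.pi,73)[:-1]
for n,F in(("scene",C),("side",S)):
    ref=cv2.imread(f"pics/{n}0.png").astype(int);now=F["color"][...,::-1].astype(int);cv2.imwrite(f"pics/p6{n}.png",now.astype(np.uint8))
    for z in(.018,):
        uv=proj(F,np.c_[H[0]+.048*np.cos(th),H[1]+.048*np.sin(th),0*th+z]).astype(np.float32)
        g=lambda im:cv2.remap(cv2.cvtColor(im.astype(np.uint8),cv2.COLOR_BGR2GRAY),uv[None,:,0],uv[None,:,1],1)[0].astype(int)
        print(n,"ref",g(ref).tolist());print("now",g(now).tolist())
E
```

```text
t: 25.73
position: [0.5178, 0.0393, 0.2884]
orientation: [-3.141, -0.325, -2.121]
wrist_force: [-0.4, -0.5, -2.0]
gripper_width: 0.0551
grasp_force: 63.8
t 25.73 psi -121.36 down 71.4 roll -0.0008 grasp [ 0.4921 -0.0029  0.1415] F [-0.37 -0.54 -2.  ] [ 0.72  0.69 -1.21  1.9   0.81  1.4   1.78]
lip [0.5179 0.0409 0.0702] along 0.1724 side -0.0003 dist 0.1724
scene ref [135, 133, 140, 144, 161, 162, 173, 174, 172, 189, 194, 203, 214, 222, 221, 217, 210, 190, 179, 191, 179, 165, 162, 160, 151, 141, 138, 139, 130, 124, 122, 124, 125, 124, 131, 128, 128, 129, 137, 156, 163, 181, 177, 193, 203, 211, 211, 213, 215, 216, 215, 217, 213, 206, 196, 197, 193, 192, 185, 178, 167, 159, 155, 148, 140, 137, 133, 130, 130, 130, 132, 136]
now [124, 130, 140, 144, 161, 161, 170, 128, 73, 64, 113, 135, 126, 115, 108, 109, 114, 116, 127, 145, 162, 165, 154, 112, 56, 52, 52, 51, 50, 50, 50, 51, 51, 51, 50, 51, 52, 52, 51, 51, 49, 49, 50, 51, 51, 50, 50, 50, 50, 52, 52, 52, 52, 52, 56, 68, 88, 111, 142, 151, 126, 99, 94, 89, 85, 83, 80, 79, 79, 78, 83, 103]
side ref [158, 173, 185, 189, 190, 192, 199, 175, 211, 243, 253, 250, 207, 203, 213, 208, 213, 211, 202, 204, 175, 129, 106, 107, 108, 107, 107, 106, 104, 110, 114, 131, 185, 208, 229, 238, 230, 239, 230, 222, 228, 226, 223, 221, 222, 224, 223, 219, 212, 213, 218, 210, 223, 224, 225, 227, 233, 237, 215, 193, 167, 143, 114, 108, 107, 106, 104, 106, 105, 106, 105, 148]
now [38, 36, 35, 40, 53, 65, 65, 68, 66, 70, 69, 87, 123, 135, 128, 136, 129, 112, 93, 84, 76, 79, 98, 103, 106, 107, 106, 106, 105, 112, 115, 129, 183, 206, 228, 237, 231, 238, 219, 140, 60, 40, 41, 40, 41, 38, 37, 37, 41, 38, 72, 100, 126, 134, 136, 136, 137, 135, 134, 126, 101, 52, 45, 42, 40, 42, 42, 37, 39, 39, 40, 41]
```

```bash
python3 -m crank '[0.045,0.005,-0.005,0.0016,0,0,0,0.045,0.0104,-0.0104,0.0035,0,0,0,0.045,0.0104,-0.0104,0.0035,0,0,0,0.045,0.0104,-0.0104,0.0035,0,0,0,0.045,0.0104,-0.0104,0.0035,0,0,0,0.045,0.0104,-0.0104,0.0035,0,0,0,0.045,0.0104,-0.0104,0.0035,0,0,0,0.045,0.0104,-0.0104,0.0035,0,0,0,0.045,0.0104,-0.0104,0.0035,0,0,0,0.045,0.0104,-0.0104,0.0035,0,0,0,0.045,0,0,0,0,0,0]'
python3 -m crank '[0.045,0.0062,0,0,0,-0.04,0,0.045,0.0093,0,0.0003,0,-0.06,0,0.045,0.0093,0,0.0003,0,-0.06,0,0.045,0.0093,0,0.0003,0,-0.06,0,0.045,0.0093,0,0.0003,0,-0.06,0,0.045,0.0093,0,0.0003,0,-0.06,0,0.045,0.0093,0,0.0003,0,-0.06,0,0.045,0.0093,0,0.0003,0,-0.06,0,0.045,0.0093,0,0.0003,0,-0.06,0,0.045,0.0093,0,0.0003,0,-0.06,0,0.045,0.0093,0,0.0003,0,-0.06,0,0.045,0.0093,0,0.0003,0,-0.06,0,0.045,0.0093,0,0.0003,0,-0.06,0,0.045,0.0093,0,0.0003,0,-0.06,0,0.045,0,0,0,0,0,0,0.045,0,0,0,0,0,0]'
python3 - <<'E'
from h import *
o,R,psi=lip()
Rg=Rt(np.radians(58.5),np.pi/2-.526+.0024);delta(np.array([.522,-.143,.09])-.155*Rg[:,2],Rg)
C=arm.grab_frame("scene");S=arm.grab_frame("side")
th=np.linspace(0,2*np.pi,73)[:-1]
for n,F in(("scene",C),("side",S)):
    ref=cv2.imread(f"pics/{n}0.png");now=np.ascontiguousarray(F["color"][...,::-1]);cv2.imwrite(f"pics/p7{n}.png",now)
    uv=proj(F,np.c_[H[0]+.048*np.cos(th),H[1]+.048*np.sin(th),0*th+.018]).astype(np.float32)
    g=lambda im:cv2.remap(cv2.cvtColor(im,cv2.COLOR_BGR2GRAY),uv[None,:,0],uv[None,:,1],1)[0].astype(int)
    print(n,(g(now)-g(ref)).tolist())
E
```

```text
t: 26.75
position: [0.5497, -0.1028, 0.2885]
orientation: [-3.139, -0.324, -2.124]
wrist_force: [-0.9, -0.7, -2.6]
gripper_width: 0.0554
grasp_force: 63.8
t: 28.08
position: [0.4843, -0.2043, 0.2774]
orientation: [3.141, 0.497, -2.12]
wrist_force: [0.0, -0.4, -0.5]
gripper_width: 0.0554
grasp_force: 63.8
t 28.08 psi 58.69 down 61.54 roll 0.0009 grasp [ 0.5227 -0.1412  0.1411] F [ 0.05 -0.37 -0.47] [ 1.54  0.94 -1.45  1.98  0.6   0.89  2.49]
lip [ 0.5672 -0.0666  0.1297] along -0.2386 side -0.0976 dist 0.2578
t 28.08 pos [ 0.4843 -0.2043  0.2774] F [ 0.05 -0.37 -0.47] w 0.0554
turn [ 0.0016 -0.0269  0.0009] shift(target axes) [ 0.0313 -0.0001  0.0433] shift(now axes) [ 0.0302 -0.0001  0.0441]
scene [-1, 0, 0, -1, -1, -1, -1, -1, 0, -1, -1, -1, -1, -1, -1, 0, -1, -1, -1, -1, -1, -1, 0, 0, -1, -1, 0, -1, -1, -1, -1, -1, 0, 0, -1, 21, 63, 93, 64, 18, 10, 36, 45, 19, 18, 29, 28, 14, 0, -3, 1, 0, 2, 18, 42, 38, 28, 41, 61, 54, 27, 1, -1, -1, -1, 0, -1, -1, 0, -1, -1, 0]
side [-3, -4, -5, -6, -4, -5, -3, -4, -3, -3, 0, -1, -4, -5, -4, -4, -6, -6, -7, -4, -3, -4, -2, -4, -4, -4, -3, -3, 0, 0, -4, -6, -6, -5, -3, -4, -1, -2, -4, -5, -5, -4, -3, -4, -4, -4, -5, -6, -5, -6, -4, -3, -6, -3, -3, 1, 0, -1, 21, 53, 80, 82, 7, -3, -3, -3, 0, -3, -2, -2, -1, -3]
```

Balls fill the arc 175–305° of the groove (≈6 × 19°), housing unmoved. Now lower the pan.

```bash
python3 -m crank '[0.045,0,0,0,0,-0.027,0,0.045,0.0073,0,0.0112,0,0,0,0.045,0.0073,0,0.0112,0,0,0,0.045,0.0073,0,0.0112,0,0,0,0.045,0.0073,0,0.0112,0,0,0,0.045,0.0073,0,0.0112,0,0,0,0.045,0.0073,0,0.0112,0,0,0,0.045,0.0073,0,0.0112,0,0,0,0.045,0.0073,0,0.0112,0,0,0,0.045,0,0,0,0,0,0,0.045,0,0,0,0,0,0]'
python3 - <<'E'
from h import *
o,R,psi=lip()
ori=_Rg if 0 else None
Rg=Rt(np.radians(58.5),np.pi/2-.526+.0);delta(np.array([o["position"][0],o["position"][1],.1649]),Rg)
E
```

```text
t: 29.1
position: [0.4813, -0.2089, 0.17]
orientation: [3.14, 0.525, -2.119]
wrist_force: [-0.2, -0.5, -0.3]
gripper_width: 0.0551
grasp_force: 63.9
t 29.1 psi 58.73 down 59.94 roll 0.0011 grasp [ 0.5216 -0.1426  0.0359] F [-0.25 -0.51 -0.25] [ 1.46  1.05 -1.26  2.01  0.7   0.73  2.52]
lip [ 0.5662 -0.0676  0.0269] along -0.2401 side -0.0971 dist 0.259
t 29.1 pos [ 0.4813 -0.2089  0.17  ] F [-0.25 -0.51 -0.25] w 0.0551
turn [ 0.002  -0.0014  0.0014] shift(target axes) [0.0026 0.     0.0044] shift(now axes) [ 0.0026 -0.      0.0044]
```

```bash
python3 -m crank '[0.045,0.0008,0,0.0013,0.001,-0.001,0,0.045,0.0008,0,0.0013,0,0,0,0.045,0.0005,0,0.0009,0,0,0,0.045,0.0003,0,0.0005,0,0,0,0.045,0,0,0,0,0,0,0.045,0,0,0,0,0,0]'; python3 -m crank '[0.045,0.0003,0,0.0004,0,0,0,0.045,0,0,0,0,0,0]'
```

```text
t: 29.6
position: [0.4816, -0.2092, 0.1666]
orientation: [-3.139, 0.525, -2.118]
wrist_force: [-0.3, -0.1, -1.6]
gripper_width: 0.0549
grasp_force: 63.9
t: 29.77
position: [0.4815, -0.2092, 0.1659]
orientation: [-3.14, 0.525, -2.118]
wrist_force: [-0.4, -0.1, -1.5]
gripper_width: 0.055
grasp_force: 63.9
```

```bash
python3 -m crank '[0.045,0.0003,0,0.0004,0,0,0,0.045,0,0,0,0,0,0]'|grep -E "pos|wrist"; python3 -m crank '[0.045,0.0003,0,0.0004,0,0,0,0.045,0,0,0,0,0,0]'|grep -E "pos|wrist"; python3 -m crank '[0.045,0.0003,0,0.0004,0,0,0,0.045,0,0,0,0,0,0]'|grep -E "pos|wrist"
```

```text
position: [0.4814, -0.2093, 0.1653]
wrist_force: [-0.3, 0.2, -1.2]
position: [0.4815, -0.2093, 0.1651]
wrist_force: [-0.5, 0.3, 0.0]
position: [0.4816, -0.2093, 0.165]
wrist_force: [-2.6, -2.0, 4.6]
```

```bash
python3 -m crank '[0.06,0,0,0,0,0,0,0.065,0,0,0,0,0,0,0.075,0,0,0,0,0,0,0.085,0,0,0,0,0,0,0.085,0,0,0,0,0,0,0.085,0,0,0,0,0,0,0.085,0,0,-0.004,0,0,0,0.085,0,0,-0.01,0,0,0,0.085,0,0,-0.015,0,0,0,0.085,0,0,-0.015,0,0,0,0.085,0,0,-0.015,0,0,0,0.085,0,0,-0.015,0,0,0,0.085,0,0,-0.015,0,0,0,0.085,0,0,-0.015,0,0,0,0.085,0,0,-0.01,0,0,0,0.085,0,0,-0.004,0,0,0,0.085,0,0,0,0,0,0]'
python3 - <<'E'
from h import *
rep()
M=np.load("w1.npz")
o=arm.observe();R=Rn(o);f=arm.grab_frame("wrist");m=f["mount"]
Rc=(R@m[:3,:3]).T;W=dict(f,R=Rc,t=-Rc@(R@m[:3,3]+o["position"]))
cv2.imwrite("pics/w9.png",f["color"][...,::-1])
x=[.5294,-.1298,np.radians(58.6)]
pts=[(-.044,-.028,0),(-.044,.028,0),(-.044,-.028,.04),(-.044,.028,.04)]
uv=proj(W,place(pts,x));print("expected corners",uv.round(0).tolist())
# back wall: bright grey patch near the expected centre
g=cv2.cvtColor(f["color"],cv2.COLOR_RGB2HSV);mask=((g[...,1]<45)&(g[...,2]>90)).astype(np.uint8)
cs=cv2.findContours(mask,cv2.RETR_EXTERNAL,cv2.CHAIN_APPROX_SIMPLE)[0]
for c in cs:
    if cv2.contourArea(c)>300: print(cv2.contourArea(c),cv2.approxPolyDP(c,3,True)[:,0].tolist())
E
```

```text
t: 31.68
position: [0.4505, -0.2606, 0.2675]
orientation: [-3.138, 0.525, -2.118]
wrist_force: [-0.3, -1.0, -0.4]
gripper_width: 0.0853
grasp_force: 0.0
t 31.68 psi 58.19 down 59.93 roll -0.0034 grasp [ 0.4914 -0.1946  0.1333] F [-0.27 -1.01 -0.36] [ 1.66  0.96 -1.43  1.98  0.55  0.92  2.65]
expected corners [[286.0, 146.0], [356.0, 146.0], [282.0, 181.0], [360.0, 181.0]]
763.5 [[594, 372], [616, 399], [638, 399], [621, 368]]
3539.0 [[411, 306], [380, 303], [361, 307], [342, 324], [343, 344], [355, 351], [377, 353], [381, 365], [393, 364], [394, 352], [416, 347], [426, 339]]
6508.0 [[240, 271], [235, 278], [224, 332], [215, 332], [209, 342], [231, 372], [236, 343], [243, 343], [245, 335], [254, 337], [253, 344], [274, 338], [274, 329], [298, 336], [298, 362], [316, 366], [316, 336], [328, 329], [327, 316], [316, 309], [316, 285], [309, 280], [278, 289], [277, 277], [271, 272], [256, 268]]
661.5 [[419, 260], [447, 308], [446, 317], [452, 317], [461, 308], [431, 263]]
663.0 [[218, 260], [209, 260], [176, 308], [185, 317], [191, 317], [190, 307]]
10180.0 [[0, 257], [3, 359], [46, 369], [85, 326], [108, 320], [119, 330], [135, 327], [161, 309], [13, 247]]
3270.5 [[621, 185], [611, 175], [599, 176], [568, 192], [440, 231], [432, 227], [410, 234], [412, 242], [425, 238], [429, 241], [417, 247], [422, 254], [444, 248], [449, 240], [579, 202], [604, 201], [617, 193]]
7364.0 [[285, 146], [281, 185], [288, 240], [301, 257], [303, 250], [336, 250], [339, 257], [352, 237], [359, 183], [355, 146]]
```

```bash
python3 - <<'E'
from h import *
C=arm.grab_frame("scene");ref=cv2.imread("pics/scene0.png");now=np.ascontiguousarray(C["color"][...,::-1])
th=np.radians(np.arange(160,330,5))
d=cv2.cvtColor(now,6).astype(int)-cv2.cvtColor(ref,6).astype(int)
for r in(.042,.046,.05,.054):
    uv=proj(C,np.c_[H[0]+r*np.cos(th),H[1]+r*np.sin(th),0*th+.02]).astype(np.float32)
    print(r,cv2.remap(d.astype(np.float32),uv[None,:,0],uv[None,:,1],1)[0].astype(int).tolist())
print("raw v160-186,u292-330")
print("\n".join(" ".join(f"{x:4d}" for x in row) for row in d[164:186,294:330]))
h=(proj(C,[[*H[:2],.036]])).round(1);print(h)
a=np.abs(d);a[150:190,290:332]=0;n,_,st,ce=cv2.connectedComponentsWithStats((a>25).astype(np.uint8))
print([(s[:5].tolist()) for s in st[1:] if 3<s[4]<150])
E
```

```text
0.042 [-1, -1, -1, -1, 0, 1, -4, -4, -3, -2, -1, -3, 5, 15, 17, 0, -3, -6, -3, -1, 0, 5, 17, 30, 19, 32, 45, 44, 13, -1, -1, -1, -1, 0]
0.046 [-1, -1, -1, 4, 31, 40, 29, -2, -1, 21, 20, 5, 12, 27, 31, 14, -2, -8, -1, 0, 0, 20, 47, 46, 48, 60, 86, 62, 29, -1, -1, -1, -1, -1]
0.05 [-1, -1, -1, 9, 41, 97, 81, 43, 5, 25, 44, 22, 17, 23, 23, 12, 0, -2, 1, -1, 1, 18, 38, 27, 22, 37, 48, 35, 5, 0, -1, -1, -1, -1]
0.054 [-1, -1, -1, 0, 18, 44, 56, 20, 4, 8, 13, 7, 7, 0, 0, 2, 0, 0, 0, -1, 0, 5, 6, 2, 0, 9, 8, 0, 0, -1, -1, -1, -1, -1]
raw v160-186,u292-330
  -1   -1   -1   -1   -2   -2   -1   -1   -1   -2    0   -1   -1   -2   -1   -1    0   -1   -1   -2   -1   -1   -1   -1   -2   -1   -1    0   -1   -1   -1   -1   -1   -1   -1   -1
  -1   -1   -1   -2   -1   -1   -1   -1   -1   -2   -1   -2   -1   -1   -1   -2   -2   -1   -2   -1   -1   -1   -2   -1   -2   -1   -1   -1   -1   -1   -1   -2   -1   -2   -2    0
   0   -2   -1   -1   -2   -2   -1   -1   -1   -1   -1   -1   -1   -1   -1   -2   -2   -2   -2   -2   -2   -1   -1   -1   -2   -2   -1    0   -1   -1   -2   -2   -2   -2   -2   -2
  -2 
[... 3233 characters left out ...]
2
  -2   -1   -1    0   -1   -2   -1   -1   -1   -2   -1   -1   -1   -1   -2   -2   -2    0   -2   -1   -1    0   -1   -1   -2   -1   -2   -1   -1   -1   -2   -1    0   -1   -2    0
[[311.4 166.2]]
[[36, 21, 7, 3, 12], [165, 36, 5, 10, 14], [170, 50, 2, 4, 4], [164, 53, 5, 4, 12], [233, 128, 5, 14, 52], [155, 205, 3, 3, 7], [160, 208, 15, 28, 52], [233, 221, 1, 5, 5], [190, 224, 3, 4, 4], [185, 230, 4, 8, 12], [313, 233, 4, 5, 8], [191, 292, 10, 6, 20], [183, 297, 7, 4, 7], [266, 299, 11, 5, 21], [159, 309, 5, 2, 7], [144, 311, 14, 5, 27], [62, 325, 10, 7, 29], [163, 327, 5, 13, 23], [52, 335, 15, 17, 62], [67, 347, 9, 2, 12], [65, 350, 15, 4, 17], [131, 356, 5, 11, 36], [85, 383, 6, 3, 13]]
```

```bash
python3 - <<'E'
from h import *
C=arm.grab_frame("scene")
for uv,z in(((315,235),.008),((235,135),.05),((271,301),.008)):
    print(uv,least_squares(lambda x:proj(C,[[x[0],x[1],z]])[0]-uv,[.5,0]).x.round(3))
print("pan px",proj(C,place([(-.044,.028,.04),(-.044,-.028,0),(.073,0,.022)],[.5294,-.1298,1.023])).round(0).tolist())
print("balls px",{a:proj(C,[[H[0]+.048*np.cos(np.radians(a)),H[1]+.048*np.sin(np.radians(a)),.018]])[0].round(1).tolist() for a in range(180,310,20)})
now=C["color"];print(now[228:242,308:322].mean(2).astype(int)); print(cv2.imread("pics/scene0.png")[228:242,308:322].mean(2).astype(int))
n=cv2.cvtColor(now,7)[172:182,298:324];r=cv2.cvtColor(cv2.imread("pics/scene0.png"),6)[172:182,298:324]
print(n);print(r)
E
```

```text
(315, 235) [ 0.487 -0.084]
(235, 135) [0.391 0.477]
(271, 301) [ 0.249 -0.237]
pan px [[323.0, 247.0], [338.0, 253.0], [333.0, 221.0]]
balls px {180: [300.8, 173.3], 200: [303.2, 176.0], 220: [306.6, 177.8], 240: [310.7, 178.5], 260: [314.9, 178.1], 280: [318.6, 176.6], 300: [321.5, 174.2]}
[[128 127 127 125 122 119 121 120 117 117 121 120 120 117]
 [126 128 128 126 123 120 121 121 119 117 118 121 120 119]
 [125 127 128 128 125 123 120 121 120 118 116 120 120 117]
 [125 126 128 129 127 124 120 121 122 120 113 116 117 108]
 [125 125 127 128 129 126 123 117 114 115 106 106 107 106]
 [123 125 126 128 128 128 124 110  99 106 107 112 112 117]
 [121 125 126 127 129 126 116 102 103 109 120 131 132 131]
 [119 123 126 126 126 118 104 105 118 128 137 146 158 175]
 [116 122 126 125 119 104 110 124 135 141 147 161 178 205]
 [115 119 124 122 111 113 127 138 147 160 165 181 175 173]
 [102 105 118 120 110 125 147 165 169 182 178 174 173 173]
 [ 69  79 109 113 138 163 178 190 185 181 179 176 173 173]
 [ 64  93 136 169 187 200 195 190 186 183 179 176 174 172]
 [167 173 194 215 212 206 199 192 188 185
[... 2327 characters left out ...]
95 194 189
  180 169 150 137 152 191 222 225]
 [198 218 233 217 184 161 171 194 205 210 210 209 209 206 203 198 192 186
  177 159 145 174 210 227 221 189]
 [191 201 220 236 231 213 191 173 185 198 204 204 207 205 202 196 188 183
  177 177 201 221 232 212 168 160]
 [174 195 201 209 223 233 230 218 206 206 212 203 209 208 207 206 210 211
  213 219 230 223 201 174 165 154]
 [127 176 197 203 205 205 220 232 235 234 232 219 221 223 224 226 234 230
  230 220 197 183 178 170 159 136]
 [115 128 173 191 205 206 205 204 204 211 219 222 225 226 226 221 208 194
  191 190 186 180 173 158 133 108]
 [126 117 115 148 186 205 214 204 205 206 206 206 203 201 200 200 198 195
  192 189 182 169 150 122  90 111]]
```

```bash
python3 -m crank '[0.085,-0.01,0,-0.018,0,0.04,0,0.085,-0.01,0,-0.02,0,0.06,0,0.085,-0.008,0,-0.02,0,0.06,0,0.085,-0.006,0,-0.02,0,0.06,0,0.085,-0.005,0,-0.02,0,0.06,0,0.085,-0.003,0,-0.02,0,0.06,0,0.085,-0.002,0,-0.02,0,0.06,0,0.085,0,0,-0.01,0,0.06,0,0.085,0,0,0,0,0.06,0]'
python3 - <<'E'
from h import *
rep();p=np.radians(58.3);d=np.array([np.cos(p),np.sin(p),0]);delta(H-.034*d+[0,0,.4],Rt(p,np.pi/2))
E
```

```text
t: 32.58
position: [0.4463, -0.2672, 0.4246]
orientation: [-3.136, 0.002, -2.118]
wrist_force: [-0.3, 0.3, 0.0]
gripper_width: 0.0851
grasp_force: 0.0
t 32.58 psi -9.77 down 89.67 roll -0.0054 grasp [ 0.4472 -0.2674  0.2696] F [-0.28  0.28  0.  ] [ 1.62  0.48 -1.43  1.84  0.5   1.26  2.65]
t 32.58 pos [ 0.4463 -0.2672  0.4246] F [-0.28  0.28  0.  ] w 0.0851
turn [-0.0054  0.0022  0.0061] shift(target axes) [-0.4382  0.1018  0.0246] shift(now axes) [-0.4388  0.0992  0.025 ]
```

```bash
python3 -m crank '[0.085,-0.012,0.003,0,0,0,0,0.085,-0.025,0.006,0.0012,0,0,0,0.085,-0.025,0.006,0.0014,0,0,0,0.085,-0.025,0.006,0.0014,0,0,0,0.085,-0.025,0.006,0.0014,0,0,0,0.085,-0.025,0.006,0.0014,0,0,0,0.085,-0.025,0.006,0.0014,0,0,0,0.085,-0.025,0.006,0.0014,0,0,0,0.085,-0.025,0.006,0.0014,0,0,0,0.085,-0.025,0.006,0.0014,0,0,0,0.085,-0.025,0.006,0.0014,0,0,0,0.085,-0.025,0.006,0.0014,0,0,0,0.085,-0.025,0.006,0.0014,0,0,0,0.085,-0.025,0.006,0.0014,0,0,0,0.085,-0.025,0.006,0.0014,0,0,0,0.085,-0.025,0.005,0.0014,0,0,0,0.085,-0.025,0.005,0.0014,0,0,0,0.085,-0.025,0.005,0.0014,0,0,0,0.085,-0.01,0.002,0,0,0,0,0.085,0,0,0,0,0,0]'
python3 - <<'E'
from h import *
o,R,_=rep();f=arm.grab_frame("wrist");m=f["mount"]
Rc=(R@m[:3,:3]).T;W=dict(f,R=Rc,t=-Rc@(R@m[:3,3]+o["position"]))
g=cv2.cvtColor(f["color"],7);cv2.imwrite("pics/w10.png",f["color"][...,::-1])
print("housing px",proj(W,[[*H[:2],.036]])[0])
th=np.radians(np.arange(0,360,3))
for r in(.044,.048,.052):
    uv=proj(W,np.c_[H[0]+r*np.cos(th),H[1]+r*np.sin(th),0*th+.02]).astype(np.float32)
    print(r,cv2.remap(g,uv[None,:,0],uv[None,:,1],1)[0].tolist())
rr=320/np.linalg.norm(Rc.T@[0,0,0]+R@m[:3,3]+o["position"]-H)*.008
c=cv2.HoughCircles(g,cv2.HOUGH_GRADIENT,1,rr*1.5,param1=80,param2=8,minRadius=int(rr-1),maxRadius=int(rr+2));print(rr)
if c is not None:
    for u,v,k in c[0]:
        x=least_squares(lambda x:proj(W,[[x[0],x[1],.018]])[0]-(u,v),H[:2]).x-H[:2]
        if np.hypot(*x)<.07: print((u,v,k),"r",np.hypot(*x).round(4),"ang",np.degrees(np.arctan2(x[1],x[0])).round(0)%360)
E
```

```text
t: 34.25
position: [0.5878, 0.173, 0.3998]
orientation: [3.138, 0.008, -2.111]
wrist_force: [-0.2, 0.7, -0.2]
gripper_width: 0.0849
grasp_force: 0.0
t 34.25 psi 82.91 down 89.52 roll 0.0034 grasp [0.5879 0.1743 0.2448] F [-0.15  0.71 -0.19] [ 0.51  0.6  -1.18  1.66  0.57  1.27  1.82]
housing px [308.63825286 190.24260047]
0.044 [83, 85, 85, 84, 87, 84, 88, 96, 103, 117, 134, 172, 186, 157, 179, 195, 196, 187, 191, 221, 234, 231, 207, 192, 233, 213, 226, 198, 177, 193, 197, 183, 165, 163, 165, 151, 147, 150, 150, 148, 146, 145, 146, 148, 148, 148, 147, 147, 146, 146, 147, 148, 148, 149, 149, 150, 148, 146, 143, 88, 103, 159, 189, 182, 119, 84, 85, 85, 125, 169, 171, 166, 137, 95, 173, 190, 197, 203, 197, 183, 117, 89, 137, 158, 160, 152, 94, 85, 87, 127, 165, 174, 172, 161, 110, 101, 163, 173, 173, 168, 137, 85, 83, 82, 84, 84, 83, 84, 84, 82, 84, 83, 83, 83, 82, 83, 84, 84, 84, 83]
0.048 [85, 85, 85, 86, 85, 87, 84, 85, 85, 90, 84, 87, 84, 88, 84, 86, 89, 96, 88, 92, 139, 104, 119, 111, 151, 145, 144, 147, 145, 147, 144, 146, 144, 145, 145, 148, 150, 147, 145, 148, 148, 147, 147, 146
[... 754 characters left out ...]
 203, 190, 168, 88, 87, 168, 193, 205, 201, 189, 135, 144, 190, 202, 207, 197, 169, 86, 85, 85, 84, 84, 84, 85, 84, 85, 84, 83, 81, 82, 84, 85, 84, 84, 85, 85]
6.67486091506097
(np.float32(282.5), np.float32(150.5), np.float32(7.4)) r 0.0496 ang 275.0
(np.float32(299.5), np.float32(142.5), np.float32(7.4)) r 0.0501 ang 250.0
(np.float32(330.5), np.float32(147.5), np.float32(7.4)) r 0.0498 ang 210.0
(np.float32(315.5), np.float32(146.5), np.float32(6.2)) r 0.0454 ang 229.0
(np.float32(272.5), np.float32(161.5), np.float32(7.4)) r 0.0493 ang 294.0
(np.float32(344.5), np.float32(159.5), np.float32(6.2)) r 0.0499 ang 186.0
(np.float32(313.5), np.float32(195.5), np.float32(7.4)) r 0.0129 ang 82.0
```

All six balls are confirmed in the groove (186, 210, 229, 250, 275 and 294°, radius 45–50 mm), and the pan is standing flat and released.

```bash
python3 -c "
from bench import arm
print(arm.job_done())"
```

```text
the job is handed in; nothing more can be done
None
```

I handed the job in at about 34 s: all six balls are in the housing groove (confirmed by wrist camera), and the empty pan stands flat on the bench, let go and well clear of the housing. I saw no sign that the housing or anything else had moved; the hand-in returned no verdict.

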